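# Weigh the flavouring caddy on the hanging dial scale

### The arm

A 6-joint arm with a two-finger parallel gripper is mounted at the origin on the work surface. World frame = base frame: x ahead of the robot, y to its left, z up, the work surface at z = 0. Lengths are in m, angles in degrees, forces in N, time in s.
With the tool pointing down it reaches from about 0.375 to 0.9 m from the base axis. Payload 3.1 kg.
Tool frame: the origin (TCP) lies midway between the tips of the shut fingers; the grasp point (between the pads) lies 19 mm behind it; z points along the fingers, y is the direction in which the jaws open and shut (so a half turn about z gives the same grasp; the last joint's range is limited). The gripper opens to 87 mm and grips with 3 to 60 N. Pads are 19 mm wide; open, the fingers measure 117 mm over their backs; the gripper's body (75 mm by 190 mm) begins 51 mm behind the grasp point.
Start: joints at [54.975, 30.224, 82.088, -0, 67.689, -10.227], TCP at [0.262, 0.567, 0.223] pointing down, gripper open.
Joint ranges: [-176.69, 176.69], [-43.24, 126.21], [12.49, 139.97], [-82, 262], [0, 151.66], [-163.58, 163.58]. Speed limits (degrees/s): [159.86, 159.86, 180, 180, 180, 180].

### API

Orientations are given as a 3x3 rotation matrix whose columns are the frame's x, y, z axes.
In Python, from rig import status, vision, bot, models gives the robot as it stands.
- The arm moves only by the tool send_rows, never from a script. Its argument "moves" is a list of rows, each a list of 7 numbers: the shift along the tool's x, y, z in units of 25 mm (1.0 is 25 mm), then the turn, a rotation vector about the tool's x, y, z in units of 10 degrees (1.0 is 10 degrees), then the closure, from -1 (fully open) to 1 (shut), so that 0 is half open. In form: [[dx, dy, dz, rx, ry, rz, hand], ...]. A call has 1 to 12 rows; each row shifts and turns the commanded pose from where the row before left it, along the tool's axes as they then stand; what a row does not reach is not made up. A row lasts 1/8 s, in which the tool goes at most 62.5 mm and 10.7 degrees, less where a joint would pass 70% of its speed; a pose out of reach is approached as far as the arm can. A call is refused whole if a number of a shift passes 1 or a number of a turn 1, either way. A call with a gripper value outside its range is refused whole. The fingers move at their own pace and stop on an object; the grip force is fixed at half the most. Time passes only in rows, so rows that do not move let the fingers close. It gives the time, the measured TCP pose, the force and the opening at its end, in the units of the state.
- status.read_state(): the state, without advancing time (a new reading comes with each control period).
- vision.capture(name): name is "side" or "top"; returns a dict with "img" (420x560x3 uint8, red, green, blue), "depth" (420x560 float32, m along the optical axis (not along the pixel's ray), 0 where there is no reading), "fx", "fy", "cx", "cy" (pixels), "pose" (4x4, takes a point from camera to world coordinates). Camera axes: x right, y up, looking along -z (the intrinsics and any distortion apply to the point x, -y, -z); pixel columns grow to the right and rows downward; lengths in m; the calibration is good to about 2 mm. A picture is of the moment at which its call begins.
- bot.hand_in(): hands the job in, once; it reports no verdict.
Trained networks look in the newest picture that a camera, given by its name, has taken for a name from the list of things; names that differ only in an ending like _2 or _b are one class to them, and where a whole thing is asked for, a point or a joint stands for the part that bears it (a point fixed in the world has none). Each returns a list of dicts, best first, with "confidence" (0 to 1); they miss things now and then, are a little off and sometimes report something else, mostly with a low value. They report only what shows in the picture. A call takes as long as a camera call. They do not tell look-alikes from the thing itself.
- models.masks_of(camera, name): "mask" (420x560 bool, what is visible of it) and "extent" ([left, top, right, bottom] in pixels, round what is visible of it).
- models.landmark_of(camera, name): "point" ([column, row] in pixels: a listed point, or the origin of a listed thing).
The state is a dict: "time_s": time; "joint_positions": joint angles; "qvel": joint speeds; "tau": joint torques, N m; "position": TCP position; "tcp_rot": TCP orientation; "force": force on the tool from outside, world axes, zero at the start; "moment": the same for the moment, N m; "opening": opening from 0.0 (shut) to 1.0 (fully open).
Only numpy, scipy, OpenCV 4.12 (cv2) and the standard library are available. Lean on these libraries where they do the work, as an engineer would, in place of code of your own. Each camera call takes 0.05 s, during which the arm holds its last target.

### The job

Weigh the flavouring caddy: take it by the sleeve on its post, keep it upright, hang its ring on the hook of the dial scale and let its weight down onto the spring slowly, so that the pointer creeps to its reading without dropping or springing back. Let go only when the hook carries the whole weight, and leave the caddy hanging still, with the other things on the counter left where they are.

Things in the scene. Friction and masses are not known exactly. Their poses are not given: they have to be found in the camera images.
- caddy: The caddy; origin under its centre, z its upward axis, same axes as caddy_grip. Round steel base 138 mm across, four lidded steel canisters (lids end 55 mm, their knobs 60 mm above the underside), 8 mm centre post with a black grip sleeve and an upright ring on top. Unknown fill: the whole weighs 0.28 to 0.87 kg; centre of mass on the axis, below the sleeve. It looks the same after half a turn.
- caddy_grip (a point): Centre of the black sleeve, on the caddy's axis, 105 mm above its underside. The sleeve is round, 26 mm thick, 56 mm high. A hand that comes roughly from the -x (or +x) side, leaning 35 to 55 degrees from upright, and pinches the sleeve across leaves the ring and the room above it free for the scale; from straight above, the hand would be where the scale hangs.
- caddy_ring (a point): Highest point of the inside of the ring on top of the caddy, 130 mm above the centre of the sleeve. The ring stands in the caddy's y-z plane (the hook passes through it along x, and may do so up to 30 degrees askew); wire 6 mm thick, inner diameter 50 mm, so its outer top lies 6 mm above this point. Same axes as caddy_grip.
- hook_seat (a point): Bottom of the inside of the scale's open hook, where the ring's top must rest; 310 mm above the counter when empty, sinking with the load. The hook is 8 mm round steel bent in this point's x-z plane, open towards its -x (roughly towards the robot): the tip ends at x = -25 mm, 19 mm above the seat; inside 28 mm wide, back at x = +14 mm; a rod rises on the axis from 54 mm above the seat. z is up.
- hook (a joint): How far the hook has sunk, in m: 0 empty, 0.072 at most. The spring gives 6.67 mm per newton (150 N/m, 65 mm per kg), lightly damped; the dial pointers turn with it (1 kg = 320 degrees). It is delicate: over 45 mm/s up or down is a jump, caused by fast lowering, or by letting go with over 0.3 N still in the hand or with the spring pulled that much too far. Over 15 N on the hook harms it.
- scale: Dial scale on its stand, fixed; origin on the counter straight under the hook, same axes as hook_seat. Foot plate 8 mm thick, reaching 70 mm to -x and -y, 180 mm to +x and +y; column 30 mm thick at x = y = +120 mm, 650 mm high; an arm at 640 mm height from the column to the hook's axis carries the round case (166 mm across, 62 mm deep along x), whose lowest part is 100 mm above the empty seat.
- bowl: Steel mixing bowl, 150 mm across, 60 mm high, origin under its centre. Not part of the job.
- bell: Round steel counter bell, 80 mm across, 60 mm high, origin under its centre. Not part of the job.
- jar: Amber glass jar with a white cap, 64 mm across, 100 mm high, origin under its centre. Not part of the job.
There are look-alikes about, which are no part of the job. What is meant by the caddy is not pink, and is the larger of those in its own colour.

How it is judged:
By the outcome, as a careful person would: the job done as asked, in the order asked, and still so for the second after the job is handed in, with the robot touching nothing.
It also fails if it takes over 69 s, if anything falls off the work surface, if the arm or the gripper's body presses on something with over 40 N, if the wrist force passes 120 N, or if a joint passes its speed limit or range.

## Working session

There is one attempt and no reset: what is moved stays moved. The work goes in short steps, Python scripts to look and compute and a tool call to move; the robot and the scene stay as the last step left them, time stands still between calls to the robot, and variables do not carry over. Pictures are saved under pics/ and viewed, and the job is handed in when it is done.

Besides the shell and the picture viewer there is one more tool, called after "Emit:" as name(argument=value, ...) on one line, values as JSON. send_rows: Moves the arm, as the interface text tells. Its arguments: {"type":"object","properties":{"moves":{"type":"array"}},"required":["moves"]}

```bash
ls; mkdir -p pics
python3 - <<'E'
from rig import status, vision, bot, models
import cv2,json
s=status.read_state(); print(s)
for n in("side","top"):
    c=vision.capture(n); cv2.imwrite(f"pics/{n}0.png",c["img"][:,:,::-1]); print(n,c["fx"],c["fy"],c["cx"],c["cy"],c["pose"].round(3).tolist(), [k for k in c])
    for nm in("caddy","caddy_grip","caddy_ring","hook_seat","scale","bowl","bell","jar"):
        for r in models.landmark_of(n,nm)[:4]: print(nm,[round(float(v)) for v in r["point"]],round(r["confidence"],2))
E
```

```text
pics
{'time_s': 0.0, 'joint_positions': array([ 5.49736452e+01,  3.02790760e+01,  8.21550720e+01, -1.92722360e-03,
        6.76883439e+01, -1.02272489e+01]), 'qvel': array([ 0.03175135,  0.033133  , -0.07413821, -0.01812845,  0.04439466,
       -0.05692946]), 'tau': array([ 2.01700765e-03, -4.40038991e+01, -1.76599270e+01,  6.34443923e-02,
        5.81768516e-02, -1.54191043e-04]), 'position': array([0.26171155, 0.56677616, 0.22157774]), 'tcp_rot': array([[-9.07789185e-01,  4.19425026e-01, -1.20156421e-03],
       [ 4.19426602e-01,  9.07787529e-01, -1.76854986e-03],
       [ 3.48990939e-04, -2.10943843e-03, -9.99997714e-01]]), 'force': array([-0.0155799 ,  0.65579122,  0.52682637]), 'moment': array([ 0.00344047,  0.0064897 , -0.03670683]), 'opening': 1.0021552108855996}
side 457.2463158209468 457.2463158209468 276.6061550005188 201.6955160378824 [[0.748, 0.459, -0.48, -0.176], [-0.664, 0.529, -0.528, -0.683], [0.012, 0.713, 0.701, 1.234], [0.0, 0.0, 0.0, 1.0]] ['img', 'depth', 'fx', 'fy', 'cx', 'cy', 'pose']
caddy [223, 220] 0.81
caddy [219, 197] 0.74
caddy [235, 277] 0.72
caddy [211
[... 176 characters left out ...]
le [311, 248] 0.98
bowl [350, 331] 0.79
bell [392, 294] 0.75
bell [351, 335] 0.4
jar [246, 187] 0.76
top 413.8007475625399 413.8007475625399 279.5805237838669 201.55138874207483 [[-0.009, 0.987, -0.162, 0.359], [-1.0, -0.006, 0.019, 0.07], [0.018, 0.162, 0.987, 1.225], [0.0, 0.0, 0.0, 1.0]] ['img', 'depth', 'fx', 'fy', 'cx', 'cy', 'pose']
caddy [270, 279] 0.87
caddy [137, 220] 0.83
caddy [189, 240] 0.66
caddy [302, 153] 0.33
caddy_grip [181, 236] 0.88
caddy_grip [128, 219] 0.86
caddy_grip [269, 279] 0.77
caddy_ring [268, 284] 0.87
caddy_ring [113, 212] 0.78
caddy_ring [172, 231] 0.71
hook_seat [304, 153] 0.48
scale [290, 182] 0.67
bowl [405, 226] 0.98
bell [396, 166] 0.87
jar [163, 174] 0.94
```

View pics/side0.png

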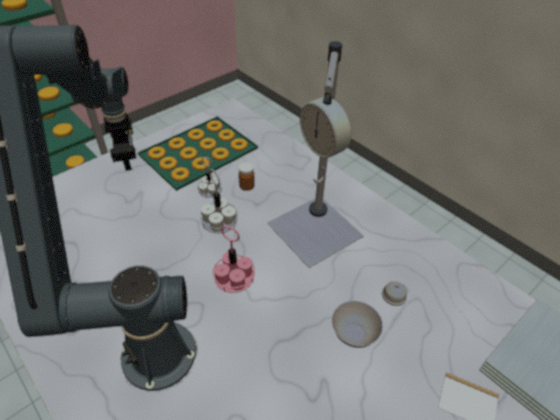

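View pics/top0.png

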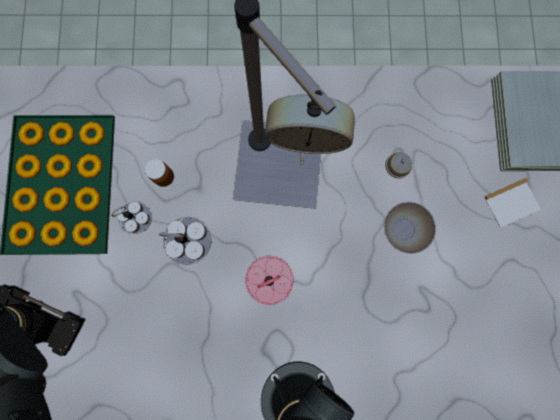

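The side view shows the larger steel caddy at about (219,215), a smaller one at (209,185) and the pink one at (234,270). In the top view they are at (188,240), (135,218) and (270,280). The scale is at about (318,200) in the side view. Next I'll measure positions.

```bash
cat > h.py <<'E'
import numpy as np, cv2
from rig import status, vision, bot, models
def ray(c,p):
    d=np.array([(p[0]-c["cx"])/c["fx"],-(p[1]-c["cy"])/c["fy"],-1.0])
    return c["pose"][:3,3],c["pose"][:3,:3]@d
def dep(c,u,v):
    o,d=ray(c,(u,v)); return o+d*c["depth"][int(v),int(u)]
def cloud(c):
    v,u=np.mgrid[:420,:560]; d=c["depth"]
    P=np.stack([(u-c["cx"])/c["fx"]*d,-(v-c["cy"])/c["fy"]*d,-d],-1)
    P=P@c["pose"][:3,:3].T+c["pose"][:3,3]; P[d==0]=np.nan; return P
def tri(ca,pa,cb,pb):
    o1,d1=ray(ca,pa);o2,d2=ray(cb,pb)
    A=np.stack([d1,-d2],1); s=np.linalg.lstsq(A,o2-o1,rcond=None)[0]
    a=o1+d1*s[0];b=o2+d2*s[1]; return (a+b)/2,np.linalg.norm(a-b)
def proj(c,p):
    q=c["pose"][:3,:3].T@(np.array(p)-c["pose"][:3,3]); return c["cx"]+c["fx"]*q[0]/-q[2], c["cy"]-c["fy"]*q[1]/-q[2]
def crop(c,name,x0,y0,w,h,k):
    cv2.imwrite(name,cv2.resize(c["img"][y0:y0+h,x0:x0+w,::-1],None,fx=k,fy=k,interpolation=cv2.INTER_CUBIC))
E
python3 - <<'E'
from h import *
import pickle
cs=vision.capture("side");ct=vision.capture("top"); pickle.dump((cs,ct),open("c0.pkl","wb"))
np.set_printoptions(precision=4,suppress=True)
for n,c in(("side",cs),("top",ct)):
    P=cloud(c)
    for nm in("caddy","bowl","bell","jar","scale"):
        for r in models.masks_of(n,nm)[:4]:
            m=r["mask"]; Q=P[m]; Q=Q[~np.isnan(Q[:,0])]
            print(n,nm,r["extent"],round(r["confidence"],2),m.sum(),"lo",np.percentile(Q,5,0),"hi",np.percentile(Q,95,0),"zmax",Q[:,2].max())
crop(cs,"pics/sidecrop.png",180,130,100,120,5)
crop(ct,"pics/topcrop.png",100,130,140,150,4)
crop(cs,"pics/sidehook.png",270,30,110,240,2.5)
crop(ct,"pics/tophook.png",220,60,150,160,4)
for pr in(((206,176),(128,219)),((206,176),(181,236)),((207,160),(113,212)),((210,174),(172,231)),((318,179),(304,153)),((219,197),(189,240)),((223,220),(189,240)),((211,188),(137,220))):
    print(pr,*tri(cs,pr[0],ct,pr[1]))
E
```

```text
side caddy [205.2, 181.5, 237.0, 234.4] 0.91 1003 lo [0.3896 0.2623 0.0035] hi [0.4847 0.3529 0.1302] zmax 0.22525584157008915
side caddy [193.9, 173.3, 220.2, 200.0] 0.89 277 lo [0.4713 0.4316 0.0011] hi [0.5252 0.5015 0.0684] zmax 0.18686260808655208
side caddy [214.1, 226.1, 256.5, 292.1] 0.57 1504 lo [0.2708 0.0188 0.0017] hi [0.3825 0.127  0.1735] zmax 0.24343485974566093
side bowl [328.7, 302.0, 384.7, 348.0] 0.83 1853 lo [ 0.4271 -0.3748  0.0032] hi [ 0.5374 -0.2584  0.0599] zmax 0.06666602288969514
side bell [383.6, 279.9, 410.0, 306.5] 0.72 513 lo [ 0.6311 -0.3517  0.0036] hi [ 0.6855 -0.2904  0.0502] zmax 0.062033071437655574
side jar [237.4, 163.2, 252.0, 190.0] 0.7 392 lo [0.6068 0.362  0.0131] hi [0.6561 0.4065 0.104 ] zmax 0.1077662455929771
side scale [266.8, 41.6, 364.1, 267.2] 0.9 7224 lo [ 0.5693 -0.073   0.0039] hi [0.7744 0.1556 0.6462] zmax 0.6675497258651261
side scale [204.2, 167.7, 237.0, 229.9] 0.67 1140 lo [0.3835 0.2571 0.0027] hi [0.4896 0.3579 0.1904] zmax 0.24343485974566093
top caddy [246.7, 257.3, 292.2, 308.7] 0.76 1853 lo [0.2757 0.0236 0.0021] hi [0
[... 664 characters left out ...]
76017321802533
top scale [229.6, 0.1, 356.6, 208.6] 0.65 12784 lo [ 0.5774 -0.0544  0.0062] hi [0.7418 0.1474 0.6513] zmax 0.6684278724269233
((206, 176), (128, 219)) [0.5016 0.4667 0.0816] 0.0023244610926166824
((206, 176), (181, 236)) [0.4239 0.2958 0.2409] 0.03792588124765195
((207, 160), (113, 212)) [0.5172 0.482  0.1425] 0.013575549048876501
((210, 174), (172, 231)) [0.4441 0.3177 0.223 ] 0.022517034673538692
((318, 179), (304, 153)) [ 0.6163 -0.0014  0.3162] 0.009093213166487327
((219, 197), (189, 240)) [0.4368 0.2859 0.1431] 0.0007358726251474973
((223, 220), (189, 240)) [ 0.4523  0.3114 -0.0036] 0.011744214498926877
((211, 188), (137, 220)) [0.5089 0.4598 0.02  ] 0.009312675926239812
```

View pics/sidecrop.png

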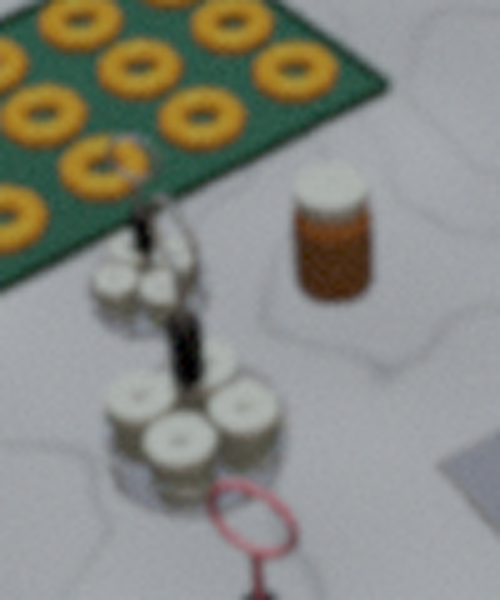

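View pics/topcrop.png

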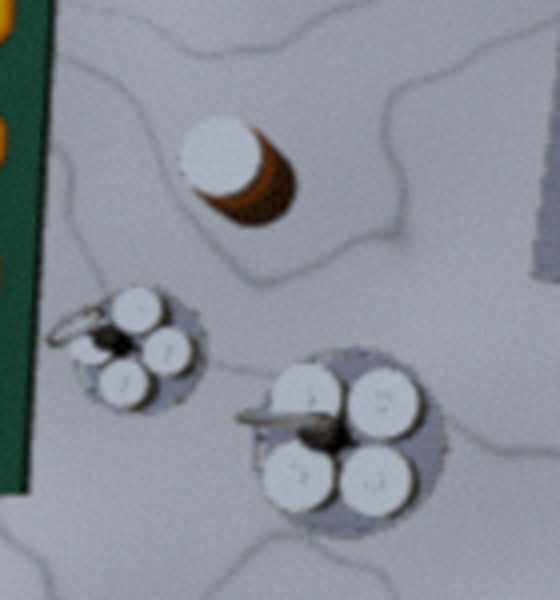

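View pics/sidehook.png

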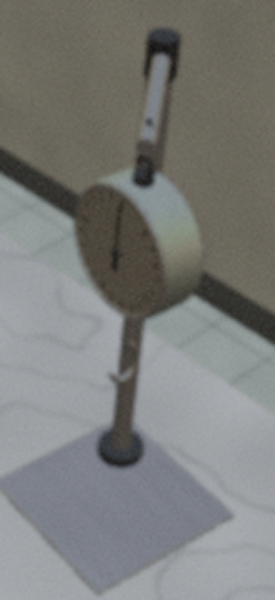

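View pics/tophook.png

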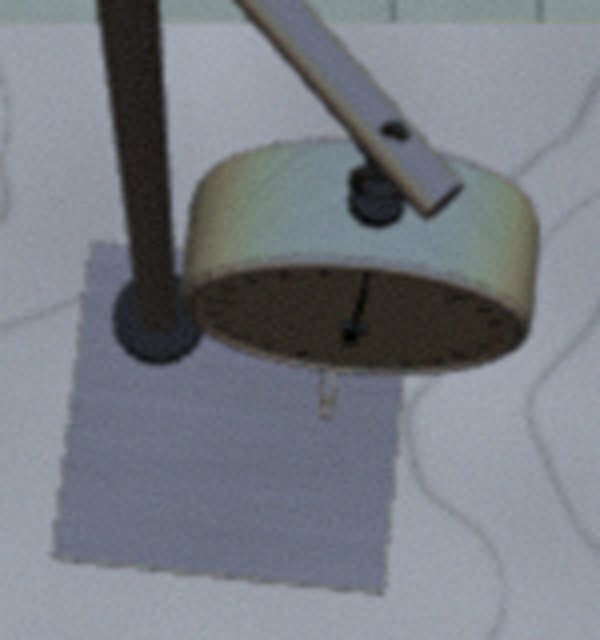

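The larger steel caddy has its four lids around top pixel (188,240), with the ring seen nearly edge-on at (165,235). The hook tip shows below the case at top pixel (302,160) and at about (318,180) in the side view. Now I'll fit the scale's and the caddy's poses.

Run:
```python
from h import *
import pickle
cs,ct=pickle.load(open("c0.pkl","rb"))
np.set_printoptions(precision=4,suppress=True)
for n,c in(("side",cs),("top",ct)):
    P=cloud(c)
    # plate
    reg=(P[...,0]>.5)&(P[...,0]<.9)&(P[...,1]>-.2)&(P[...,1]<.35)&(P[...,2]>.0045)&(P[...,2]<.012)
    img=c["img"].astype(int)
    print(n,"plate px",reg.sum())
    k,l,st,ce=cv2.connectedComponentsWithStats(reg.astype(np.uint8))
    i=1+np.argmax(st[1:,4]); m=l==i
    pts=P[m][:,:2].astype(np.float32); r=cv2.minAreaRect(pts); print(r, P[m][:,2].mean())
    # table height check
    t=(P[...,0]>.3)&(P[...,0]<.6)&(P[...,1]>-.2)&(P[...,1]<0); print("table",np.nanmedian(P[t][:,2]))
    # caddy
    reg=(np.hypot(P[...,0]-.445,P[...,1]-.31)<.1)
    Q=P[reg]
    for z0,z1 in((.001,.006),(.05,.057),(.075,.135),(.185,.25)):
        q=Q[(Q[:,2]>z0)&(Q[:,2]<z1)]
        (cx,cy),rad=cv2.minEnclosingCircle(q[:,:2].astype(np.float32)) if len(q) else ((0,0),0)
        print(z0,z1,len(q),"mean",q.mean(0) if len(q) else 0,"circ",cx,cy,rad)
    q=Q[(Q[:,2]>.18)&(Q[:,2]<.25)]; 
    if len(q)>3:
        print(q); 
    # hook pts
    hreg=(np.hypot(P[...,0]-.61,P[...,1])<.06)&(P[...,2]>.29)&(P[...,2]<.42)
    print("hook",hreg.sum()); vv,uu=np.nonzero(hreg); print(np.c_[uu,vv,P[hreg]][:60])
```

```text
side plate px 3444
((0.6731724739074707, 0.04965565353631973), (0.2644008994102478, 0.2819705903530121), 80.97307586669922) 0.008444395227321006
table 0.0018397844198370095
0.001 0.006 378 mean [0.4301 0.2869 0.0031] circ 0.44505298137664795 0.3099127411842346 0.10001453012228012
0.05 0.057 267 mean [0.4385 0.3054 0.0542] circ 0.4431784152984619 0.3119523227214813 0.06332729756832123
0.075 0.135 92 mean [0.4394 0.3077 0.1109] circ 0.4411645829677582 0.31159427762031555 0.013718890957534313
0.185 0.25 66 mean [0.4428 0.3122 0.2132] circ 0.4432286322116852 0.31244587898254395 0.03199947252869606
[[0.4453 0.3375 0.231 ]
 [0.4429 0.3272 0.239 ]
 [0.4451 0.3245 0.2395]
 [0.4426 0.3337 0.2306]
 [0.4422 0.3268 0.2353]
 [0.4453 0.3256 0.2343]
 [0.4442 0.3174 0.2402]
 [0.4448 0.3122 0.2432]
 [0.444  0.3433 0.2192]
 [0.4441 0.337  0.2232]
 [0.4421 0.3147 0.2388]
 [0.4427 0.3096 0.2417]
 [0.4435 0.3432 0.215 ]
 [0.4439 0.3375 0.2185]
 [0.4426 0.31   0.2372]
 [0.4465 0.3102 0.2348]
 [0.4475 0.3441 0.2077]
 [0.4397 0.3    0.241 ]
 [0.4439 0.3005 0.2383]
 [0.4451 0.3408 0.2067]
 [0.4456 0.3353 0.2
[... 8208 characters left out ...]
  0.6027   0.0034   0.3204]
 [302.     160.       0.6023   0.0012   0.3221]
 [303.     160.       0.6042  -0.0016   0.3148]
 [300.     161.       0.5994   0.0059   0.3242]
 [301.     161.       0.5983   0.004    0.3283]
 [302.     161.       0.5988   0.0016   0.3263]
 [300.     162.       0.596    0.0063   0.3282]
 [301.     162.       0.5961   0.004    0.3278]
 [302.     162.       0.596    0.0018   0.3281]
 [303.     162.       0.597   -0.0007   0.3244]
 [300.     163.       0.5938   0.0063   0.328 ]
 [301.     163.       0.5944   0.0039   0.3256]
 [302.     163.       0.5935   0.0019   0.3288]
 [301.     164.       0.5929   0.0037   0.3225]
 [302.     164.       0.5928   0.0015   0.3227]]
```

Run:
```python
from h import *
import pickle
cs,ct=pickle.load(open("c0.pkl","rb"))
crop(cs,"pics/sh2.png",295,160,50,45,14)
crop(ct,"pics/th2.png",285,140,40,36,16)
crop(ct,"pics/tc2.png",150,210,70,65,11)
crop(cs,"pics/sc2.png",190,150,60,90,6)
```

```text
(no output)
```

View pics/sh2.png

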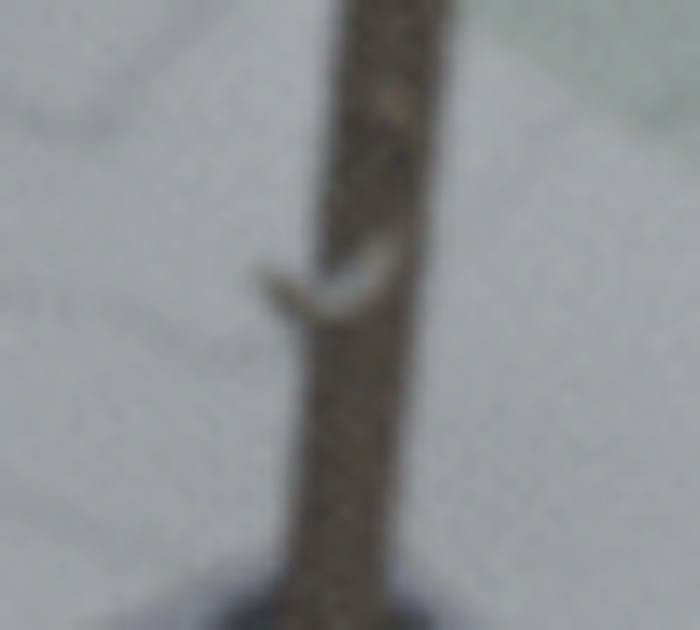

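View pics/th2.png

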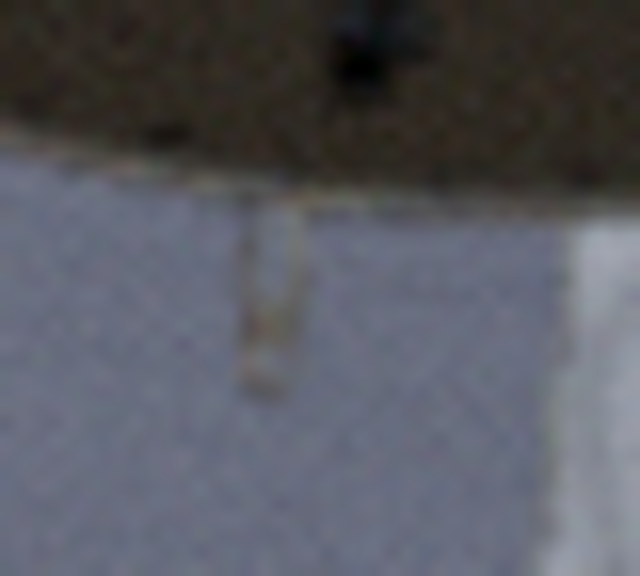

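View pics/tc2.png

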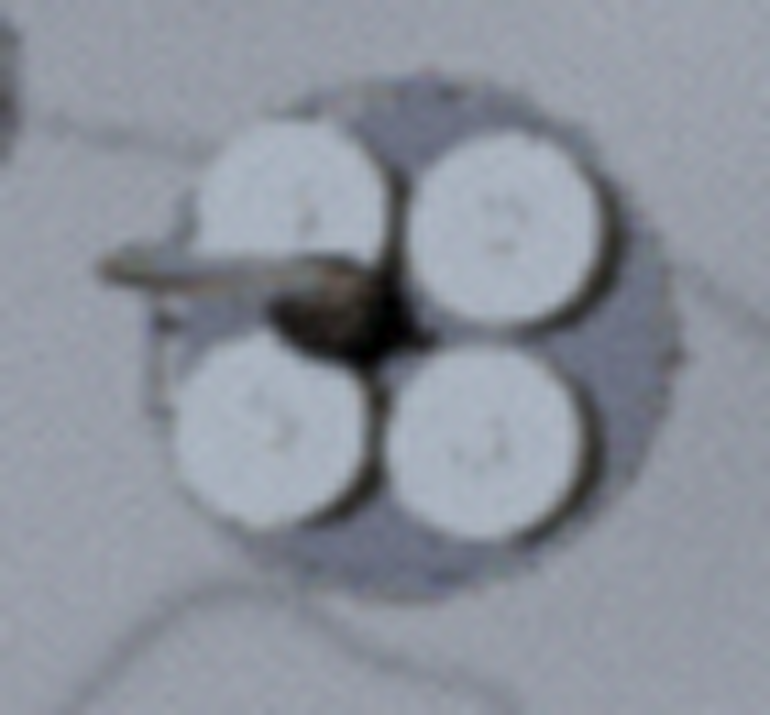

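View pics/sc2.png

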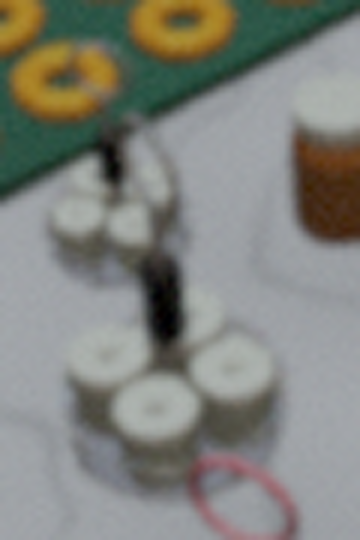

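Depth is good to about 2 mm. The estimates are:

| Item | Position (x, y) | Yaw | Height check |
|---|---|---|---|
| Caddy axis | ≈ (0.444, 0.313) | ≈ −4° | ring top z ≈ 0.241, as the text gives |
| Hook axis | ≈ (0.615, 0.000) | ≈ −5° | seat z ≈ 0.31 |

Next comes the approach plan.

```bash
cat >> h.py <<'E'
from scipy.spatial.transform import Rotation as Ro
def target(p_grasp,yaw,lean,back=0.0,sy=1):
    y=np.radians(yaw);l=np.radians(lean)
    z=np.array([np.sin(l)*np.cos(y),np.sin(l)*np.sin(y),-np.cos(l)])
    yy=sy*np.array([-np.sin(y),np.cos(y),0]); x=np.cross(yy,z)
    return np.array(p_grasp)+z*(0.019-back), np.stack([x,yy,z],1)
def plan(p,R,p1,R1,n,hand,nd=2):
    p=np.array(p);R=np.array(R);rows=[]
    rv=Ro.from_matrix(R.T@R1).as_rotvec(degrees=True)
    for i in range(n):
        k=n-i
        rr=Ro.from_matrix(R.T@R1).as_rotvec(degrees=True)/k/10
        d=R.T@(p1-p)/k/.025
        d=d.round(nd);rr=rr.round(nd)
        rows.append([*d.tolist(),*rr.tolist(),hand])
        p=p+R@d*.025;R=R@Ro.from_rotvec(rr*10,degrees=True).as_matrix()
    print("end err mm",((p-p1)*1e3).round(1),"deg",(Ro.from_matrix(R.T@R1).magnitude()*57.3).round(2),"maxT",max(max(map(abs,r[:3])) for r in rows),"maxRnorm",max(np.linalg.norm(r[3:6]) for r in rows))
    print("[" + ",".join(str([float(v) if v%1 else int(v) for v in r]).replace(" ","") for r in rows)+"]")
    return p,R
E
python3 - <<'E'
from h import *
import pickle
cs,ct=pickle.load(open("c0.pkl","rb"))
for c in(cs,ct):
    P=cloud(c);Q=P[np.hypot(P[...,0]-.445,P[...,1]-.312)<.06]; q=Q[(Q[:,2]>.18)&(Q[:,2]<.25)]
    a=np.polyfit(q[:,1],q[:,0],1); print("yaw",-np.degrees(np.arctan(a[0])), np.polyval(a,.313))
s=status.read_state()
p1,R1=target((.444,.313,.105),-4,45,back=.13)
print(p1,R1.round(3))
plan(s["position"],s["tcp_rot"],p1,R1,12,-1)
E
```

```text
yaw -5.108867855834959 0.44277934598479335
yaw -3.8217566651460224 0.444266042413415
[0.36570234 0.31847511 0.18348885] [[-0.705  0.07   0.705]
 [ 0.049  0.998 -0.049]
 [-0.707  0.    -0.707]]Traceback (most recent call last):
  File "<stdin>", line 10, in <module>
  File "h.py", line 36, in plan
    print("end err mm",((p-p1)*1e3).round(1),"deg",(Ro.from_matrix(R.T@R1).magnitude()*57.3).round(2),"maxT",max(max(map(abs,r[:3])) for r in rows),"maxRnorm",max(np.linalg.norm(r[3:6]) for r in rows))
                                                   ^^^^^^^^^^^^^^^^^^^^^^^^^^^^^^^^^^^^^^^^^^^^^^^
AttributeError: 'float' object has no attribute 'round'
```

```bash
sed -i 's/(Ro.from_matrix(R.T@R1).magnitude()\*57.3).round(2)/round(float(Ro.from_matrix(R.T@R1).magnitude())*57.3,2)/' h.py
python3 - <<'E'
from h import *
s=status.read_state()
p1,R1=target((.444,.313,.105),-4,45,back=.13)
plan(s["position"],s["tcp_rot"],p1,R1,12,-1)
E
```

```text
end err mm [-0.1  0.  -0.1] deg 0.05 maxT 0.79 maxRnorm 0.4221374183841087
[[-0.66,-0.61,0.13,-0.07,-0.37,-0.16,-1],[-0.63,-0.63,0.16,-0.07,-0.37,-0.16,-1],[-0.61,-0.65,0.2,-0.07,-0.37,-0.17,-1],[-0.57,-0.67,0.23,-0.07,-0.37,-0.16,-1],[-0.54,-0.69,0.25,-0.07,-0.37,-0.17,-1],[-0.5,-0.7,0.28,-0.07,-0.37,-0.16,-1],[-0.46,-0.72,0.3,-0.07,-0.37,-0.17,-1],[-0.42,-0.74,0.32,-0.07,-0.37,-0.17,-1],[-0.38,-0.75,0.34,-0.06,-0.37,-0.16,-1],[-0.33,-0.77,0.35,-0.07,-0.37,-0.17,-1],[-0.29,-0.78,0.37,-0.06,-0.37,-0.16,-1],[-0.23,-0.79,0.37,-0.07,-0.38,-0.17,-1]]
```

Emit:
send_rows(moves=[[-0.66, -0.61, 0.13, -0.07, -0.37, -0.16, -1], [-0.63, -0.63, 0.16, -0.07, -0.37, -0.16, -1], [-0.61, -0.65, 0.2, -0.07, -0.37, -0.17, -1], [-0.57, -0.67, 0.23, -0.07, -0.37, -0.16, -1], [-0.54, -0.69, 0.25, -0.07, -0.37, -0.17, -1], [-0.5, -0.7, 0.28, -0.07, -0.37, -0.16, -1], [-0.46, -0.72, 0.3, -0.07, -0.37, -0.17, -1], [-0.42, -0.74, 0.32, -0.07, -0.37, -0.17, -1], [-0.38, -0.75, 0.34, -0.06, -0.37, -0.16, -1], [-0.33, -0.77, 0.35, -0.07, -0.37, -0.17, -1], [-0.29, -0.78, 0.37, -0.06, -0.37, -0.16, -1], [-0.23, -0.79, 0.37, -0.07, -0.38, -0.17, -1]])

```text
time_s: 3.0
position: [0.3621, 0.3288, 0.2]
tcp_rot: [[-0.723, 0.085, 0.686], [0.049, 0.996, -0.072], [-0.689, -0.018, -0.724]]
force: [1.3, 0.0, -0.1]
opening: 0.998
```

Emit:
send_rows(moves=[[0, 0, 0, 0, 0, 0, -1]])

```text
time_s: 3.12
position: [0.363, 0.3308, 0.2015]
tcp_rot: [[-0.721, 0.083, 0.688], [0.051, 0.996, -0.068], [-0.691, -0.014, -0.723]]
force: [-0.5, -0.7, 0.2]
opening: 0.997
```

Run:
```python
from h import *
F=[]
for i in range(6):
    c=vision.capture("top" if i%2 else "side"); s=status.read_state(); F.append(s["force"])
    if i<2: cv2.imwrite(f"pics/pre{i}.png",c["img"][:,:,::-1])
print(np.mean(F,0),np.std(F,0)); print(s["time_s"],s["position"],s["tcp_rot"].round(3),s["joint_positions"].round(1))
p1,R1=target((.444,.313,.105),-4,45,back=0)
plan(s["position"],s["tcp_rot"],p1,R1,8,-1)
```

```text
[ 0.41276462  0.44065219 -0.14506046] [0.44822464 0.53654589 0.36312525]
3.425 [0.36316208 0.33138337 0.20132885] [[-0.721  0.083  0.688]
 [ 0.05   0.996 -0.067]
 [-0.691 -0.014 -0.723]] [ 49.7  24.3 121.5 -81.9  35.   35.2]
end err mm [-0.1 -0.  -0. ] deg 0.02 maxT 0.73 maxRnorm 0.0282842712474619
[[0.03,-0.05,0.73,-0.01,-0.02,0,-1],[0.04,-0.05,0.73,-0.01,-0.02,0,-1],[0.04,-0.05,0.73,-0.01,-0.01,0,-1],[0.04,-0.05,0.72,-0.02,-0.02,0,-1],[0.04,-0.06,0.73,-0.01,-0.01,0,-1],[0.05,-0.06,0.72,-0.02,-0.02,0,-1],[0.05,-0.06,0.73,-0.01,-0.01,0,-1],[0.05,-0.06,0.72,-0.02,-0.02,0,-1]]
```

The wrist stopped at joint 4's limit of −82°, so the tool is 13 mm short of the pre-grasp. I'll turn the approach azimuth nearer the arm's own direction: yaw +15°, lean 47°. That keeps the hand about 19° off the caddy's −x side.

Run:
```python
from h import *
s=status.read_state()
p1,R1=target((.444,.313,.105),15,47,back=.115)
plan(s["position"],s["tcp_rot"],p1,R1,6,-1)
```

```text
end err mm [-0.1 -0.1 -0.1] deg 0.03 maxT 0.26 maxRnorm 0.3433656942677879
[[0.07,-0.23,0.22,-0.24,-0.06,-0.22,-1],[0.08,-0.24,0.22,-0.24,-0.06,-0.22,-1],[0.09,-0.25,0.2,-0.25,-0.05,-0.22,-1],[0.1,-0.25,0.19,-0.24,-0.06,-0.22,-1],[0.11,-0.25,0.18,-0.25,-0.05,-0.23,-1],[0.13,-0.26,0.17,-0.24,-0.06,-0.22,-1]]
```

View pics/pre0.png

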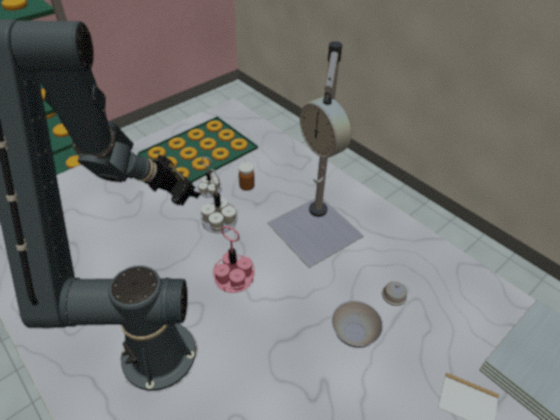

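View pics/pre1.png

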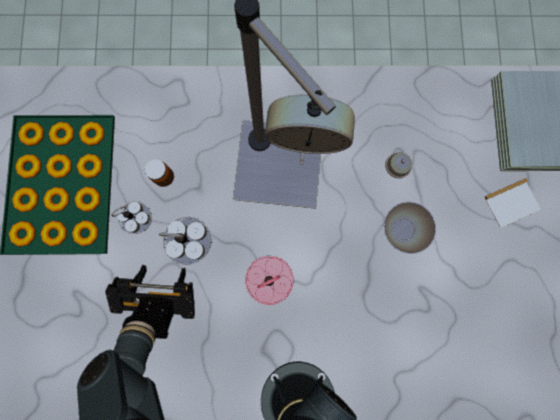

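The top view shows the open fingers at about (137,270) and (183,272), behind the caddy at (188,240), with nothing touching.

Emit:
send_rows(moves=[[0.07, -0.23, 0.22, -0.24, -0.06, -0.22, -1], [0.08, -0.24, 0.22, -0.24, -0.06, -0.22, -1], [0.09, -0.25, 0.2, -0.25, -0.05, -0.22, -1], [0.1, -0.25, 0.19, -0.24, -0.06, -0.22, -1], [0.11, -0.25, 0.18, -0.25, -0.05, -0.23, -1], [0.13, -0.26, 0.17, -0.24, -0.06, -0.22, -1], [0, 0, 0, 0, 0, 0, -1], [0, 0, 0, 0, 0, 0, -1]])

```text
time_s: 4.42
position: [0.3709, 0.3282, 0.2402]
tcp_rot: [[-0.73, -0.223, 0.646], [-0.182, 0.975, 0.13], [-0.659, -0.023, -0.752]]
force: [0.8, 0.3, 0.8]
opening: 0.999
```

Run:
```python
from h import *
s=status.read_state()
print(s["joint_positions"].round(1))
p1,R1=target((.444,.313,.105),15,47,back=.115)
print((s["position"]-p1)*1e3, Ro.from_matrix(s["tcp_rot"].T@R1).as_rotvec(degrees=True))
p1,R1=target((.444,.313,.105),15,47,back=0)
plan(s["position"],s["tcp_rot"],p1,R1,8,-1)
```

```text
[ 39.7  14.9 124.8 -81.9  18.4  11.6]
[-5.30881927 33.36080875 69.68802416] [-2.43792785 -5.80631471 -0.60675349]
end err mm [ 0.1 -0.1  0. ] deg 0.03 maxT 0.83 maxRnorm 0.08602325267042626
[[0.18,-0.14,0.83,-0.03,-0.07,-0.01,-1],[0.19,-0.14,0.83,-0.03,-0.07,-0.01,-1],[0.2,-0.14,0.82,-0.03,-0.07,-0.01,-1],[0.22,-0.15,0.82,-0.03,-0.07,-0.01,-1],[0.22,-0.15,0.82,-0.03,-0.08,-0.01,-1],[0.24,-0.15,0.81,-0.03,-0.07,0,-1],[0.25,-0.16,0.81,-0.03,-0.08,-0.01,-1],[0.25,-0.17,0.8,-0.03,-0.07,0,-1]]
```

Joint 4 is stuck at its limit because the forearm sits steeper than the requested lean. I'll fit a kinematic model to the logged states so I can choose a reachable approach instead of guessing.

```bash
cat > kin.py <<'E'
import numpy as np
from scipy.optimize import least_squares
from scipy.spatial.transform import Rotation as Ro
def fk(q,k):
    a,h,L1,e,L2,d6,o6=k
    z=lambda t:Ro.from_euler("z",t,degrees=True);y=lambda t:Ro.from_euler("y",t,degrees=True)
    A=z(q[0]);B=y(q[1]);C=y(q[1]+q[2]);W=C*z(q[3])*y(q[4])
    p=A.apply(np.array([a,0,h])+B.apply([0,0,L1])+C.apply([e,0,L2])+W.apply([0,0,d6]))
    return p,(A*W*z(q[5]+o6)).as_matrix()
LO=np.array([-176.69,-43.24,12.49,-82,0,-163.58]);HI=np.array([176.69,126.21,139.97,262,151.66,163.58])
def ik(p,R,k,q0,lim=True):
    best=None
    for s in [q0]+[np.r_[q0[:3],j4,j5,j6] for j4 in(-60,0,60,100,140,180,220) for j5 in (15,40) for j6 in(-150,-90,0,90,150)]:
        f=lambda q:(lambda pp,RR:np.r_[(pp-p)*10,Ro.from_matrix(RR.T@R).as_rotvec()])(*fk(q,k))
        r=least_squares(f,np.clip(s,LO+.1,HI-.1),bounds=(LO,HI),x_scale=50,max_nfev=200)
        if best is None or r.cost<best.cost-1e-9: best=r
        if best.cost<1e-8: break
    return best.x,best.cost
E
python3 - <<'E'
from h import *
from kin import *
import json
s=status.read_state()
D=[([5.49736452e+01,3.02790760e+01,8.21550720e+01,-1.92722360e-03,6.76883439e+01,-1.02272489e+01],[0.26171155,0.56677616,0.22157774],[[-.907789,.419425,-.0012],[.419427,.907788,-.00177],[.00035,-.00211,-1]]),
([49.7,24.3,121.5,-81.9,35,35.2],[.36316,.33138,.20133],[[-.721,.083,.688],[.05,.996,-.067],[-.691,-.014,-.723]]),
(s["joint_positions"],s["position"],s["tcp_rot"])]
def f(k):
    o=[]
    for q,p,R in D:
        pp,RR=fk(q,k); o+=[*(pp-p),*(RR-np.array(R)).ravel()*.05]
    return np.array(o)
best=min((least_squares(f,[.05,.35,.4,0,.4,.25,o]) for o in(0,90,180,-90)),key=lambda r:r.cost)
print(best.x.round(4),best.cost); print((best.fun.reshape(3,12)[:,:3]*1e3).round(1),abs(best.fun.reshape(3,12)[:,3:]/.05).max(1))
np.save("k.npy",best.x)
E
```

```text
[3.36000e-01 2.54800e-01 2.72200e-01 1.20800e-01 2.03000e-01 7.66000e-02
 8.99998e+01] 0.007279818416303145
[[ 91.1 -63.4   2.6]
 [-11.5  16.   10.4]
 [ 21.1 -33.5 -12.9]] [3.86489317e-06 4.81162013e-04 3.72281073e-06]
```

```bash
sed -i 's/a,h,L1,e,L2,d6,o6=k/a,h,L1,e,L2,d6,o6,b=k/; s/np.array(\[a,0,h\])/np.array([a,b,h])/' kin.py
cat > fit.py <<'E'
from h import *
from kin import *
import pickle,os
s=status.read_state()
D=[([5.49736452e+01,3.02790760e+01,8.21550720e+01,-1.92722360e-03,6.76883439e+01,-1.02272489e+01],[0.26171155,0.56677616,0.22157774],[[-.907789,.419425,-.0012],[.419427,.907788,-.00177],[.00035,-.00211,-1]]),
([49.7,24.3,121.5,-81.9,35,35.2],[.36316,.33138,.20133],[[-.721,.083,.688],[.05,.996,-.067],[-.691,-.014,-.723]])]
if os.path.exists("D.pkl"): D=pickle.load(open("D.pkl","rb"))
D.append((s["joint_positions"],s["position"],s["tcp_rot"])); pickle.dump(D,open("D.pkl","wb"))
def f(k):
    o=[]
    for q,p,R in D:
        pp,RR=fk(q,k); o+=[*(pp-p),*(RR-np.array(R)).ravel()*.05]
    return np.r_[o,(k[:6]-[0,.3,.4,0,.4,.25])*.003]
best=least_squares(f,[.0,.3,.4,0,.4,.25,90,.1])
print(best.x.round(4),best.cost); fu=best.fun[:-6].reshape(-1,12);print((fu[:,:3]*1e3).round(1))
np.save("k.npy",best.x)
E
python3 fit.py
```

```text
[7.00000e-04 2.76900e-01 5.86500e-01 1.15100e-01 3.92200e-01 3.05700e-01
 8.99998e+01 1.11000e-01] 2.3707372430671672e-07
[[-0.   0.   0. ]
 [-0.   0.  -0. ]
 [ 0.1 -0.   0. ]]
```

The model now fits to 0.1 mm. Next I'll search lean and yaw for poses that are reachable at pre-grasp, grasp, lift and hook.

```bash
cat > srch.py <<'E'
from h import *
from kin import *
k=np.load("k.npy");s=status.read_state();q0=np.array(s["joint_positions"])
np.set_printoptions(precision=0,suppress=True,linewidth=160)
C=np.array([.444,.313,.105])
for sy in(1,-1):
  for lean in(38,47):
    for yaw in(-5,12,25,):
        out=[]
        for nm,g,b in(("pre",C,.12),("grasp",C,0),("lift",C+[0,0,.11],0),("ent",[.53,0,.215],0),("hook",[.615,0,.212],0),("low",[.615,0,.125],0)):
            p,R=target(g,yaw,lean,b,sy)
            q,c=ik(p,R,k,q0); out.append((nm,q.round(0).astype(int).tolist(),"ok" if c<1e-6 else f"X{c:.1e}"))
        print(sy,lean,yaw,*out,sep="\n   ")
E
time python3 srch.py
```

```text
1
   38
   -5
   ('pre', [43, 24, 121, -76, 28, 25], 'ok')
   ('grasp', [36, 38, 119, 252, 25, 53], 'ok')
   ('lift', [36, 24, 115, -68, 26, 10], 'ok')
   ('ent', [-16, 20, 124, 108, 7, 154], 'ok')
   ('hook', [-13, 25, 113, 50, 6, -146], 'ok')
   ('low', [-13, 36, 116, 155, 11, 109], 'ok')
1
   38
   12
   ('pre', [33, 21, 129, 244, 14, 44], 'ok')
   ('grasp', [29, 38, 124, 209, 22, 76], 'ok')
   ('lift', [29, 22, 120, -82, 10, 5], 'X1.9e-06')
   ('ent', [-24, 20, 124, 81, 21, 160], 'ok')
   ('hook', [-20, 26, 115, 81, 20, 164], 'X1.2e-03')
   ('low', [-19, 36, 116, 106, 19, 138], 'ok')
1
   38
   25
   ('pre', [22, 20, 133, 170, 11, 97], 'ok')
   ('grasp', [23, 38, 127, 176, 23, 92], 'ok')
   ('lift', [23, 21, 122, 130, 2, 138], 'ok')
   ('ent', [-29, 21, 121, 69, 32, 157], 'ok')
   ('hook', [-24, 27, 112, 68, 31, 164], 'X5.8e-04')
   ('low', [-23, 37, 113, 85, 27, 144], 'ok')
1
   47
   -5
   ('pre', [49, 30, 125, 260, 37, 55], 'ok')
   ('grasp', [39, 43, 122, 237, 37, 72], 'ok')
   ('lift', [39, 27, 119, 262, 31, 42], 'X3.6e-05')
   ('ent', [-17, 24, 131, 157, 22, 104], 'ok')
   
[... 1835 characters left out ...]
], 'ok')
   ('low', [-13, 40, 122, 167, 29, -84], 'ok')
-1
   47
   12
   ('pre', [36, 29, 136, 213, 34, -101], 'ok')
   ('grasp', [30, 43, 129, 201, 39, -94], 'ok')
   ('lift', [30, 25, 125, 221, 21, -116], 'ok')
   ('ent', [-27, 24, 130, 114, 31, -56], 'ok')
   ('hook', [-22, 28, 118, 107, 25, -43], 'ok')
   ('low', [-22, 40, 121, 130, 32, -70], 'ok')
-1
   47
   25
   ('pre', [23, 27, 140, 179, 32, -91], 'X1.1e-03')
   ('grasp', [22, 44, 132, 177, 43, -90], 'ok')
   ('lift', [22, 24, 128, 174, 20, -86], 'ok')
   ('ent', [-33, 25, 127, 91, 38, -49], 'ok')
   ('hook', [-27, 29, 115, 86, 35, -36], 'ok')
   ('low', [-27, 40, 118, 106, 37, -60], 'ok')
real	1m24.958s
user	1m24.528s
sys	0m0.079s
```

Lean ≈ 47–50° works on the other wrist branch, with joint 4 between about 100° and 220°. I'll check continuity along the whole carry, then plan the wrist swing to that branch in joint space.

```bash
cat > cont.py <<'E'
from h import *
from kin import *
k=np.load("k.npy")
np.set_printoptions(precision=0,suppress=True,linewidth=160)
def ik1(p,R,q0):
    f=lambda q:(lambda pp,RR:np.r_[(pp-p)*10,Ro.from_matrix(RR.T@R).as_rotvec()])(*fk(q,k))
    r=least_squares(f,np.clip(q0,LO+.01,HI-.01),bounds=(LO,HI),x_scale=50,max_nfev=100); return r.x,r.cost
if __name__=="__main__":
  C=np.array([.444,.313,.105])
  for lean,yaw in((47,12),(50,12),(50,5),(52,16),(50,19),(53,10)):
    pts=[]
    def seg(a,b,n): 
        for t in np.linspace(0,1,n): pts.append(np.array(a)*(1-t)+np.array(b)*t)
    z=np.array([np.sin(np.radians(lean))*np.cos(np.radians(yaw)),np.sin(np.radians(lean))*np.sin(np.radians(yaw)),-np.cos(np.radians(lean))])
    L=C+[0,0,.107]
    seg(C-z*.1,C,4);seg(C,L,5);seg(L,[.53,.0,.212],12);seg([.53,0,.212],[.615,0,.212],4);seg([.615,0,.212],[.615,0,.11],5)
    q=np.array([33,33,134,208,36,-98.]);Q=[];bad=0
    for g in pts:
        p,R=target(g,yaw,lean,0,-1); q,c=ik1(p,R,q);Q.append(q);bad=max(bad,c)
    Q=np.array(Q);print(lean,yaw,"bad %.1e"%bad,"lo",Q.min(0),"hi",Q.max(0),"step",abs(np.diff(Q,axis=0)).max(0),"pre",Q[0])
E
python3 cont.py
```

```text
47 12 bad 1.0e-18 lo [ -27.   24.  118.  107.   21. -115.] hi [ 35.  43. 135. 220.  39. -43.] step [ 6.  5.  4. 12.  5.  9.] pre [ 35.  32. 135. 210.  35. -99.]
50 12 bad 2.2e-18 lo [ -29.   26.  120.  115.   27. -108.] hi [ 36.  45. 138. 214.  46. -52.] step [ 6.  5.  4. 10.  5.  8.] pre [ 36.  35. 138. 207.  43. -94.]
50 5 bad 6.3e-19 lo [ -24.   26.  121.  131.   25. -119.] hi [ 43.  45. 135. 233.  43. -60.] step [ 6.  4.  4. 10.  4.  8.] pre [  43.   34.  133.  226.   41. -102.]
52 16 bad 4.3e-04 lo [ -32.   27.  120.  112.   30. -100.] hi [ 34.  47. 140. 200.  53. -54.] step [6. 5. 4. 9. 6. 7.] pre [ 34.  37. 140. 200.  48. -92.]
50 19 bad 4.3e-04 lo [-32.  26. 119. 102.  26. -97.] hi [ 30.  46. 140. 193.  49. -47.] step [ 6.  5.  4. 10.  6.  8.] pre [ 30.  34. 140. 193.  43. -93.]
53 10 bad 1.8e-19 lo [ -29.   28.  122.  126.   32. -106.] hi [ 40.  47. 138. 215.  51. -62.] step [6. 5. 4. 9. 5. 7.] pre [ 40.  39. 138. 211.  50. -92.]
```

Lean 50° with yaw 5° has good margins everywhere. Now the wrist swing.

```bash
cat > swing.py <<'E'
from cont import *
C=np.array([.444,.313,.105])
p1,R1=target(C,5,50,.1,-1)
qT,c=ik1(p1,R1,np.array([43,34,133,226,41,-102.])); print("qT",qT,c)
def rows_from(Q,hand,p,R,nd=2):
    rows=[]
    for q in Q:
        p1,R1=fk(q,k)
        d=(R.T@(p1-p)/.025).round(nd); r=(Ro.from_matrix(R.T@R1).as_rotvec(degrees=True)/10).round(nd)
        rows.append([*d.tolist(),*r.tolist(),hand]); p=p+R@d*.025; R=R@Ro.from_rotvec(r*10,degrees=True).as_matrix()
    print("max shift",max(max(map(abs,r[:3])) for r in rows),"max rot",max(max(map(abs,r[3:6])) for r in rows),"norm",max(np.linalg.norm(r[3:6]) for r in rows))
    return rows
def out(rows): print("["+",".join("["+",".join(f"{v:g}" for v in r)+"]" for r in rows)+"]")
E
python3 - <<'E'
from swing import *
s=status.read_state();q=np.array(s["joint_positions"]);p,R=s["position"],s["tcp_rot"]
W=[q,np.array([40,6,122,20,24,-15]),np.array([41,6,122,120,24,-60]),np.array([42.5,14,128,215,30,-98]),qT]
N=[10,9,9,8]
Q=[]
for a,b,n in zip(W,W[1:],N):
    for t in np.arange(1,n+1)/n: Q.append(a+(b-a)*t)
for i,x in enumerate(Q):
    pp,RR=fk(x,k)
    if i%3==2: print(i,x,(pp*1e3).round(0),"z",RR[:,2].round(2))
rows=rows_from(Q,-1,p,R); print(len(rows))
for i in range(0,len(rows),12): out(rows[i:i+12])
E
```

```text
qT [  43.   34.  133.  226.   41. -102.] 3.104060525310039e-29
2 [ 40.  12. 124. -51.  20.   4.] [339. 320. 235.] z [ 1.  0. -1.]
5 [ 40.  10. 123. -21.  22.  -4.] [296. 340. 234.] z [ 0.  0. -1.]
8 [ 40.   7. 122.  10.  23. -12.] [256. 386. 252.] z [ 0.  0. -1.]
11 [ 40.   6. 122.  42.  24. -25.] [228. 448. 283.] z [ 0.  1. -1.]
14 [ 41.   6. 122.  76.  24. -40.] [230. 502. 332.] z [ 0.  1. -1.]
17 [ 41.   6. 122. 109.  24. -55.] [262. 530. 388.] z [ 0.  1. -0.]
20 [ 41.   8. 123. 141.  25. -68.] [304. 525. 408.] z [ 0.  1. -0.]
23 [ 42.  10. 125. 173.  27. -81.] [352. 488. 395.] z [ 1.  1. -0.]
26 [ 42.  13. 127. 204.  29. -94.] [388. 420. 354.] z [ 1.  0. -0.]
29 [ 43.  19. 129. 218.  33. -99.] [396. 376. 286.] z [ 1.  0. -0.]
32 [  43.   27.  131.  222.   37. -100.] [393. 346. 218.] z [ 1.  0. -1.]
35 [  43.   34.  133.  226.   41. -102.] [382. 308. 157.] z [ 1.  0. -1.]
max shift 1.23 max rot 0.73 norm 0.7849840762716146
36
[[0.34,-0.14,-0.21,0.07,0.21,0.73,-1],[0.4,-0.06,-0.23,0.03,0.23,0.73,-1],[0.44,0,-0.23,0.02,0.26,0.73,-1],[0.5,0.08,-0.24,-0.02,0.27,0.71,-1],[0.57,0.14,-0.
[... 477 characters left out ...]
-0.35,0.28,0.51,-1],[0.5,0.79,-0.04,-0.37,0.25,0.51,-1],[0.01,0.49,0.1,-0.28,0.13,0.58,-1],[-0.08,0.59,0.08,-0.32,0.1,0.58,-1],[-0.16,0.7,0.06,-0.36,0.07,0.56,-1],[-0.23,0.8,0.03,-0.41,0.03,0.54,-1],[-0.32,0.9,0.02,-0.44,0.01,0.53,-1]]
[[-0.39,0.99,-0.01,-0.47,-0.04,0.51,-1],[-0.46,1.07,-0.01,-0.51,-0.06,0.49,-1],[-0.52,1.16,-0.03,-0.54,-0.1,0.47,-1],[-0.59,1.23,-0.03,-0.57,-0.14,0.45,-1],[-0.8,0.52,0.36,-0.2,-0.15,-0.02,-1],[-0.8,0.53,0.36,-0.22,-0.16,-0.04,-1],[-0.78,0.53,0.34,-0.21,-0.15,-0.04,-1],[-0.77,0.54,0.33,-0.22,-0.16,-0.05,-1],[-0.77,0.54,0.33,-0.23,-0.14,-0.06,-1],[-0.75,0.54,0.31,-0.23,-0.15,-0.07,-1],[-0.74,0.55,0.3,-0.23,-0.15,-0.08,-1],[-0.74,0.55,0.29,-0.24,-0.14,-0.09,-1]]
```

Emit:
send_rows(moves=[[0.34, -0.14, -0.21, 0.07, 0.21, 0.73, -1], [0.4, -0.06, -0.23, 0.03, 0.23, 0.73, -1], [0.44, 0, -0.23, 0.02, 0.26, 0.73, -1], [0.5, 0.08, -0.24, -0.02, 0.27, 0.71, -1], [0.57, 0.14, -0.24, -0.04, 0.31, 0.71, -1], [0.62, 0.2, -0.26, -0.07, 0.32, 0.7, -1], [0.69, 0.26, -0.27, -0.09, 0.35, 0.69, -1], [0.75, 0.32, -0.27, -0.12, 0.37, 0.68, -1], [0.82, 0.37, -0.28, -0.14, 0.39, 0.66, -1], [0.88, 0.42, -0.28, -0.16, 0.41, 0.65, -1]])

```text
time_s: 5.68
position: [0.2435, 0.4066, 0.2638]
tcp_rot: [[-0.647, 0.709, 0.279], [0.746, 0.516, 0.42], [0.154, 0.48, -0.864]]
force: [-0.1, -0.4, 0.6]
opening: 1.004
```

```bash
python3 fit.py
python3 - <<'E'
from swing import *
s=status.read_state();q=np.array(s["joint_positions"]);p,R=s["position"],s["tcp_rot"]
print(s["time_s"],q,p)
W=[q,np.array([41,6,122,120,24,-60]),np.array([42.5,14,128,215,30,-98]),qT]
N=[9,13,10]
Q=[]
for a,b,n in zip(W,W[1:],N):
    for t in np.arange(1,n+1)/n: Q.append(a+(b-a)*t)
rows=rows_from(Q,-1,p,R); print(len(rows))
for i in range(0,len(rows),11): out(rows[i:i+11])
E
```

```text
[1.00000e-04 2.75600e-01 5.87600e-01 1.14800e-01 3.92100e-01 3.05700e-01
 8.99998e+01 1.11000e-01] 2.5421203668100393e-07
[[-0.  -0.   0. ]
 [ 0.   0.1 -0. ]
 [-0.  -0.1  0.1]
 [ 0.   0.1 -0. ]]
qT [  43.   34.  133.  226.   41. -102.] 1.974503964470899e-27
5.675 [ 40.   6. 122.  20.  24. -15.] [0. 0. 0.]
max shift 0.94 max rot 0.51 norm 0.6822023160324215
32
[[0.94,0.32,-0.04,-0.14,0.43,0.5,-1],[0.9,0.4,-0.04,-0.17,0.42,0.51,-1],[0.86,0.46,-0.04,-0.2,0.41,0.5,-1],[0.81,0.53,-0.04,-0.24,0.38,0.51,-1],[0.76,0.59,-0.04,-0.27,0.36,0.51,-1],[0.7,0.65,-0.03,-0.3,0.34,0.5,-1],[0.64,0.7,-0.04,-0.32,0.31,0.51,-1],[0.57,0.75,-0.04,-0.35,0.28,0.51,-1],[0.5,0.79,-0.03,-0.38,0.24,0.51,-1],[0.02,0.33,0.07,-0.18,0.1,0.4,-1],[-0.02,0.38,0.07,-0.21,0.08,0.4,-1]]
[[-0.06,0.42,0.05,-0.23,0.06,0.4,-1],[-0.1,0.48,0.04,-0.25,0.05,0.39,-1],[-0.13,0.53,0.04,-0.27,0.03,0.38,-1],[-0.18,0.58,0.03,-0.29,0.02,0.37,-1],[-0.21,0.62,0.01,-0.3,0,0.37,-1],[-0.24,0.67,0.02,-0.32,-0.01,0.36,-1],[-0.28,0.72,0,-0.34,-0.03,0.35,-1],[-0.31,0.75,-0,-0.36,-0.05,0.33,-1],[-0.34,0.8,-0,-0.37,-0.07,0.33,-1],[-0.38,0.83,-0.01,-0.38,-0.08,0.32,-1],[-0.4,0.86,-0.01,-0.39,-0.09,0.31,-1]]
[[-0.64,0.42,0.3,-0.17,-0.13,-0.02,-1],[-0.64,0.42,0.29,-0.17,-0.12,-0.02,-1],[-0.63,0.42,0.28,-0.17,-0.13,-0.03,-1],[-0.62,0.42,0.28,-0.17,-0.12,-0.04,-1],[-0.62,0.43,0.27,-0.18,-0.12,-0.04,-1],[-0.61,0.43,0.26,-0.18,-0.12,-0.05,-1],[-0.6,0.43,0.26,-0.18,-0.12,-0.05,-1],[-0.6,0.44,0.25,-0.19,-0.11,-0.06,-1],[-0.6,0.43,0.24,-0.18,-0.12,-0.07,-1],[-0.58,0.44,0.24,-0.19,-0.11,-0.07,-1]]
```

The arm follows the joint plan exactly, so I continue.

Emit:
send_rows(moves=[[0.94, 0.32, -0.04, -0.14, 0.43, 0.5, -1], [0.9, 0.4, -0.04, -0.17, 0.42, 0.51, -1], [0.86, 0.46, -0.04, -0.2, 0.41, 0.5, -1], [0.81, 0.53, -0.04, -0.24, 0.38, 0.51, -1], [0.76, 0.59, -0.04, -0.27, 0.36, 0.51, -1], [0.7, 0.65, -0.03, -0.3, 0.34, 0.5, -1], [0.64, 0.7, -0.04, -0.32, 0.31, 0.51, -1], [0.57, 0.75, -0.04, -0.35, 0.28, 0.51, -1], [0.5, 0.79, -0.03, -0.38, 0.24, 0.51, -1], [0.02, 0.33, 0.07, -0.18, 0.1, 0.4, -1], [-0.02, 0.38, 0.07, -0.21, 0.08, 0.4, -1]])

```text
time_s: 7.05
position: [0.2954, 0.5282, 0.4082]
tcp_rot: [[0.0, 0.884, 0.467], [0.404, -0.427, 0.809], [0.915, 0.189, -0.358]]
force: [-0.2, 0.3, 0.5]
opening: 1.0
```

Emit:
send_rows(moves=[[-0.06, 0.42, 0.05, -0.23, 0.06, 0.4, -1], [-0.1, 0.48, 0.04, -0.25, 0.05, 0.39, -1], [-0.13, 0.53, 0.04, -0.27, 0.03, 0.38, -1], [-0.18, 0.58, 0.03, -0.29, 0.02, 0.37, -1], [-0.21, 0.62, 0.01, -0.3, 0, 0.37, -1], [-0.24, 0.67, 0.02, -0.32, -0.01, 0.36, -1], [-0.28, 0.72, 0, -0.34, -0.03, 0.35, -1], [-0.31, 0.75, 0, -0.36, -0.05, 0.33, -1], [-0.34, 0.8, 0, -0.37, -0.07, 0.33, -1], [-0.38, 0.83, -0.01, -0.38, -0.08, 0.32, -1], [-0.4, 0.86, -0.01, -0.39, -0.09, 0.31, -1], [0, 0, 0, 0, 0, 0, -1]])

```text
time_s: 8.55
position: [0.3936, 0.3921, 0.3346]
tcp_rot: [[0.483, 0.293, 0.825], [-0.064, -0.928, 0.368], [0.873, -0.23, -0.429]]
force: [0.0, -0.3, 0.2]
opening: 0.999
```

```bash
python3 fit.py
python3 - <<'E'
from swing import *
s=status.read_state();q=np.array(s["joint_positions"]);p,R=s["position"],s["tcp_rot"]
print(s["time_s"],q,p*1e3)
Q=[q+(qT-q)*t for t in np.arange(1,11)/10]
rows=rows_from(Q,-1,p,R); out(rows)
E
```

```text
[1.00000e-04 2.75500e-01 5.87500e-01 1.14700e-01 3.92100e-01 3.05700e-01
 8.99999e+01 1.11000e-01] 2.6504351679547786e-07
[[-0.  -0.   0. ]
 [ 0.   0.1 -0.1]
 [-0.  -0.1  0. ]
 [ 0.   0.1 -0. ]
 [-0.  -0.1  0.1]]
qT [  43.   34.  133.  226.   41. -102.] 2.2256404158327524e-27
8.55 [ 42.  14. 128. 215.  30. -98.] [394. 392. 335.]
max shift 0.64 max rot 0.19 norm 0.23259406699226012
[[-0.64,0.41,0.29,-0.17,-0.13,-0.02,-1],[-0.64,0.42,0.29,-0.16,-0.12,-0.02,-1],[-0.63,0.41,0.28,-0.18,-0.13,-0.03,-1],[-0.63,0.43,0.28,-0.17,-0.12,-0.03,-1],[-0.62,0.42,0.27,-0.18,-0.13,-0.04,-1],[-0.61,0.43,0.26,-0.18,-0.12,-0.04,-1],[-0.61,0.43,0.25,-0.18,-0.12,-0.05,-1],[-0.6,0.44,0.25,-0.19,-0.11,-0.06,-1],[-0.59,0.43,0.24,-0.19,-0.12,-0.06,-1],[-0.59,0.44,0.24,-0.19,-0.11,-0.07,-1]]
```

Emit:
send_rows(moves=[[-0.64, 0.41, 0.29, -0.17, -0.13, -0.02, -1], [-0.64, 0.42, 0.29, -0.16, -0.12, -0.02, -1], [-0.63, 0.41, 0.28, -0.18, -0.13, -0.03, -1], [-0.63, 0.43, 0.28, -0.17, -0.12, -0.03, -1], [-0.62, 0.42, 0.27, -0.18, -0.13, -0.04, -1], [-0.61, 0.43, 0.26, -0.18, -0.12, -0.04, -1], [-0.61, 0.43, 0.25, -0.18, -0.12, -0.05, -1], [-0.6, 0.44, 0.25, -0.19, -0.11, -0.06, -1], [-0.59, 0.43, 0.24, -0.19, -0.12, -0.06, -1], [-0.59, 0.44, 0.24, -0.19, -0.11, -0.07, -1], [0, 0, 0, 0, 0, 0, -1]])

```text
time_s: 9.93
position: [0.3824, 0.3066, 0.1566]
tcp_rot: [[0.641, 0.085, 0.763], [0.056, -0.996, 0.064], [0.766, 0.002, -0.643]]
force: [0.3, 0.3, 0.3]
opening: 0.996
```

Run:
```python
from swing import *
c=vision.capture("top"); cv2.imwrite("pics/pg_t.png",c["img"][:,:,::-1]); crop(c,"pics/pg_tc.png",110,180,140,150,4)
c2=vision.capture("side"); crop(c2,"pics/pg_sc.png",120,110,170,150,4)
s=status.read_state();q=np.array(s["joint_positions"]);p,R=s["position"],s["tcp_rot"]
print(s["time_s"],q,p*1e3, (p-p1)*1e3)
P=cloud(c)
# recheck axis with ring
Q=P[np.hypot(P[...,0]-.445,P[...,1]-.312)<.06]; qq=Q[(Q[:,2]>.20)&(Q[:,2]<.25)&(abs(Q[:,0]-.444)<.012)];print(len(qq),qq.mean(0)*1e3, qq[:,1].min(),qq[:,1].max())
pg,Rg=target(C,5,50,0,-1)
plan(p,R,pg,Rg,10,-1)
```

```text
qT [  43.   34.  133.  226.   41. -102.] 2.2256404158327524e-27
10.025 [  42.   34.  133.  226.   41. -102.] [383. 307. 158.] [ 1. -0.  1.]
68 [444. 311. 232.] 0.2850280993356046 0.3419306592543762
end err mm [ 0. -0. -0.] deg 0.03 maxT 0.4 maxRnorm 0.01414213562373095
[[0,0,0.4,0,0,0,-1],[-0.01,0,0.4,0,0,0,-1],[0,0,0.4,0,0,0,-1],[-0.01,0,0.4,0,0,0,-1],[0,0,0.4,0,0,0,-1],[-0.01,0,0.4,0,0,0,-1],[0,-0.01,0.4,0,0,0,-1],[-0.01,0,0.4,0,0,0,-1],[0,-0.01,0.4,0,-0.01,0,-1],[-0.01,0,0.4,0.01,0,-0.01,-1]]
```

View pics/pg_tc.png

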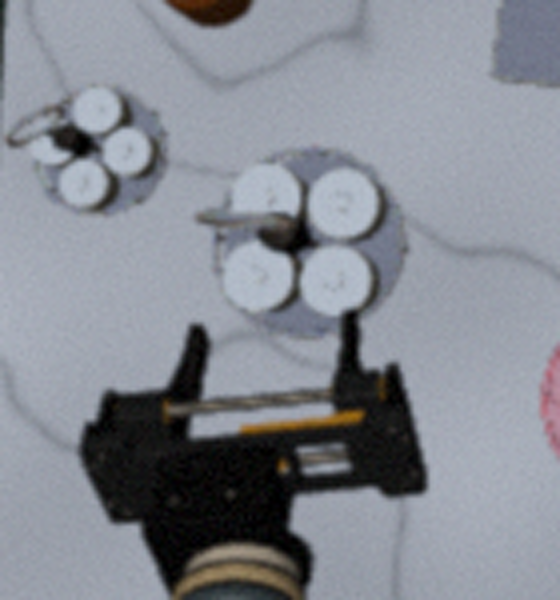

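View pics/pg_sc.png

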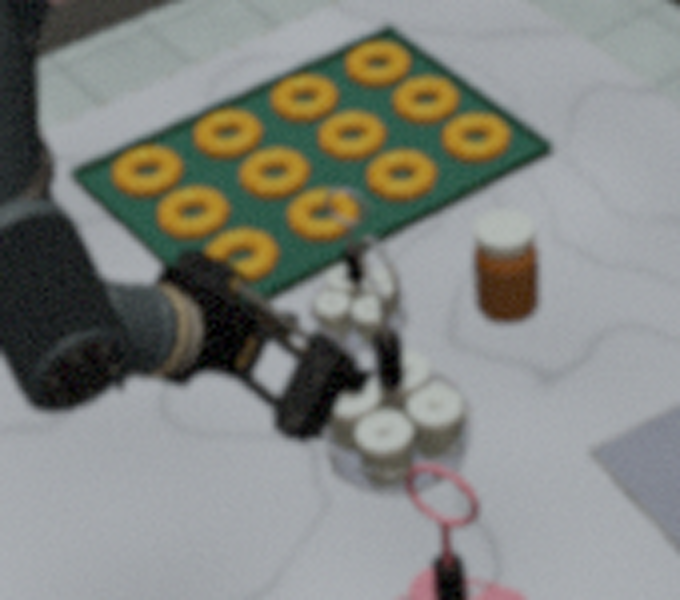

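The top crop shows the finger tips at (198,330) and (350,318), straddling the line to the sleeve at (285,235), with the ring upright and clear. Going in.

Emit:
send_rows(moves=[[0, 0, 0.4, 0, 0, 0, -1], [-0.01, 0, 0.4, 0, 0, 0, -1], [0, 0, 0.4, 0, 0, 0, -1], [-0.01, 0, 0.4, 0, 0, 0, -1], [0, 0, 0.4, 0, 0, 0, -1], [-0.01, 0, 0.4, 0, 0, 0, -1], [0, -0.01, 0.4, 0, 0, 0, -1], [-0.01, 0, 0.4, 0, 0, 0, -1], [0, -0.01, 0.4, 0, 0, 0, -1], [-0.01, 0, 0.4, 0, 0, 0, -1], [0, 0, 0, 0, 0, 0, -1]])

```text
time_s: 11.4
position: [0.4591, 0.3141, 0.0923]
tcp_rot: [[0.639, 0.084, 0.765], [0.054, -0.996, 0.065], [0.767, -0.0, -0.641]]
force: [0.4, -0.4, -0.1]
opening: 1.004
```

Run:
```python
from swing import *
F=[]
for i in range(8):
    c=vision.capture("top" if i%2 else "side"); s=status.read_state(); F.append(s["force"])
    if i==0: crop(c,"pics/g_s.png",150,130,120,110,5)
    if i==1: crop(c,"pics/g_t.png",120,190,120,120,5)
print("F0",np.mean(F,0).round(2),np.std(F,0).round(2))
p,R=s["position"],s["tcp_rot"]
print(s["time_s"],((p-R[:,2]*.019)*1e3).round(1),s["joint_positions"])
```

```text
qT [  43.   34.  133.  226.   41. -102.] 2.2256404158327524e-27
F0 [-0. -0.  0.] [0. 1. 0.]
11.8 [444. 313. 105.] [ 35.  45. 128. 214.  44. -96.]
```

View pics/g_s.png

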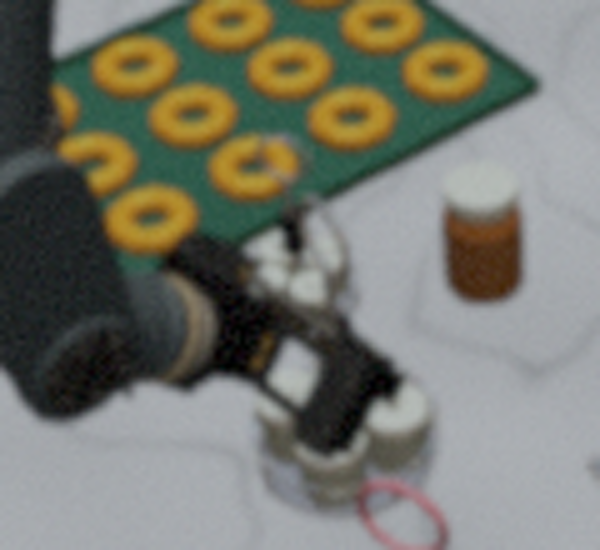

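View pics/g_t.png

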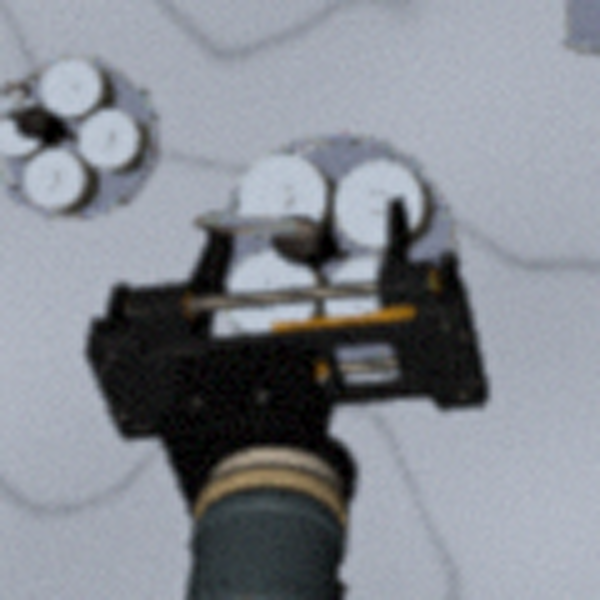

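The sleeve at (305,240) lies midway between the fingers at (215,240) and (397,215), so I close.

Emit:
send_rows(moves=[[0, 0, 0, 0, 0, 0, 1], [0, 0, 0, 0, 0, 0, 1], [0, 0, 0, 0, 0, 0, 1], [0, 0, 0, 0, 0, 0, 1], [0, 0, 0, 0, 0, 0, 1], [0, 0, 0, 0, 0, 0, 1]])

```text
time_s: 12.55
position: [0.4585, 0.3142, 0.0928]
tcp_rot: [[0.639, 0.085, 0.765], [0.054, -0.996, 0.065], [0.767, -0.0, -0.641]]
force: [0.9, 0.6, 0.1]
opening: 0.403
```

Emit:
send_rows(moves=[[0, 0, 0, 0, 0, 0, 1], [0, 0, 0, 0, 0, 0, 1]])

```text
time_s: 12.8
position: [0.4586, 0.3147, 0.0928]
tcp_rot: [[0.639, 0.086, 0.765], [0.055, -0.996, 0.067], [0.768, -0.001, -0.641]]
force: [-0.3, 1.3, -0.1]
opening: 0.29
```

Run:
```python
from swing import *
np.set_printoptions(precision=2,suppress=True)
F=[];Mo=[]
for i in range(8):
    c=vision.capture("top" if i%2 else "side"); s=status.read_state(); F.append(s["force"]);Mo.append(s["moment"])
print("F",np.mean(F,0),np.std(F,0),np.mean(Mo,0)); p,R=s["position"],s["tcp_rot"]
print(s["time_s"],((p-R[:,2]*.019)*1e3),s["opening"],s["opening"]*87)
# lift: straight up 112mm 
g=p-R[:,2]*.019
p2=p+np.array([0,0,.016]); plan(p,R,p2,R,5,1)
p3=p+np.array([0,0,.112]); plan(p2,R,p3,R,12,1)
```

```text
qT [  43.   34.  133.  226.   41. -102.] 2.2256404158327524e-27
F [ 0.08  2.4  -0.29] [0.56 0.32 0.51] [0.22 0.62 0.33]
13.2 [444.1  313.14 105.08] 0.2878908462560548 25.04650362427677
end err mm [-0. -0. -0.] deg 0.0 maxT 0.1 maxRnorm 0.0
[[0.1,0,-0.08,0,0,0,1],[0.1,0,-0.08,0,0,0,1],[0.1,0,-0.08,0,0,0,1],[0.1,0,-0.09,0,0,0,1],[0.09,0,-0.08,0,0,0,1]]
end err mm [ 0.1 -0.   0. ] deg 0.0 maxT 0.25 maxRnorm 0.0
[[0.25,0,-0.21,0,0,0,1],[0.25,0,-0.2,0,0,0,1],[0.24,0,-0.21,0,0,0,1],[0.25,0,-0.2,0,0,0,1],[0.24,0,-0.21,0,0,0,1],[0.25,0,-0.2,0,0,0,1],[0.24,0,-0.21,0,0,0,1],[0.25,0,-0.2,0,0,0,1],[0.24,0,-0.21,0,0,0,1],[0.25,0,-0.2,0,0,0,1],[0.24,0,-0.21,0,0,0,1],[0.25,0,-0.2,0,0,0,1]]
```

It is gripped at a 25 mm opening, which matches the sleeve. Now I lift straight up.

Emit:
send_rows(moves=[[0.1, 0, -0.08, 0, 0, 0, 1], [0.1, 0, -0.08, 0, 0, 0, 1], [0.1, 0, -0.08, 0, 0, 0, 1], [0.1, 0, -0.09, 0, 0, 0, 1], [0.09, 0, -0.08, 0, 0, 0, 1], [0, 0, 0, 0, 0, 0, 1]])

```text
time_s: 13.95
position: [0.4585, 0.3142, 0.1092]
tcp_rot: [[0.639, 0.085, 0.765], [0.054, -0.996, 0.066], [0.768, -0.001, -0.641]]
force: [0.1, 0.6, -4.2]
opening: 0.295
```

Emit:
send_rows(moves=[[0.25, 0, -0.21, 0, 0, 0, 1], [0.25, 0, -0.2, 0, 0, 0, 1], [0.24, 0, -0.21, 0, 0, 0, 1], [0.25, 0, -0.2, 0, 0, 0, 1], [0.24, 0, -0.21, 0, 0, 0, 1], [0.25, 0, -0.2, 0, 0, 0, 1], [0.24, 0, -0.21, 0, 0, 0, 1], [0.25, 0, -0.2, 0, 0, 0, 1], [0.24, 0, -0.21, 0, 0, 0, 1], [0.25, 0, -0.2, 0, 0, 0, 1], [0.24, 0, -0.21, 0, 0, 0, 1], [0.25, 0, -0.2, 0, 0, 0, 1]])

```text
time_s: 15.45
position: [0.4583, 0.3139, 0.2052]
tcp_rot: [[0.639, 0.085, 0.764], [0.054, -0.996, 0.065], [0.767, -0.0, -0.641]]
force: [0.5, -0.8, -4.4]
opening: 0.288
```

```bash
cat > look.py <<'E'
from swing import *
np.set_printoptions(precision=2,suppress=True,linewidth=160)
def sense(n,tag=None):
    F=[];Mo=[];cs={}
    for i in range(n):
        nm="top" if i%2 else "side"
        c=vision.capture(nm); s=status.read_state(); F.append(s["force"]);Mo.append(s["moment"]); cs[nm]=c
    print("t",s["time_s"],"F",np.mean(F,0),"sd",np.std(F,0),"M",np.mean(Mo,0),"open",s["opening"]*87)
    g=s["position"]-s["tcp_rot"][:,2]*.019; print("grasp mm",g*1e3)
    return s,g,cs
def ringfit(cs,xy,zlo,zhi,r=.06):
    for n,c in cs.items():
        P=cloud(c); Q=P[(np.hypot(P[...,0]-xy[0],P[...,1]-xy[1])<r)&(abs(P[...,0]-xy[0])<.02)]
        q=Q[(Q[:,2]>zlo)&(Q[:,2]<zhi)]
        if len(q)<5: print(n,"few",len(q)); continue
        a=np.polyfit(q[:,1],q[:,0],1)
        b=np.polyfit(q[:,2],q[:,0],1)
        print(n,len(q),"x",np.median(q[:,0])*1e3,"y range",np.percentile(q[:,1],[2,98])*1e3,"mid",(q[:,1].min()+q[:,1].max())*500,"zmax",np.percentile(q[:,2],98)*1e3,"zmin",q[:,2].min()*1e3,"yaw",-np.degrees(np.arctan(a[0])),"tilt x/z deg",np.degrees(np.arctan(b[0])))
E
python3 - <<'E'
from look import *
s,g,cs=sense(14)
ringfit(cs,g[:2],g[2]+.078,g[2]+.15)
crop(cs["side"],"pics/l_s.png",150,110,150,130,5)
crop(cs["top"],"pics/l_t.png",120,190,130,120,5)
p,R=s["position"],s["tcp_rot"]
g1=np.array([.525,.0,.212]); 
plan(p,R,p+(g1-g),R,22,1)
E
```

```text
qT [  43.   34.  133.  226.   41. -102.] 2.2256404158327524e-27
t 16.15 F [-0.08  0.42 -4.28] sd [0.41 0.4  0.52] M [-0.13  1.14 -0.01] open 25.476699177128378
grasp mm [444.05 312.86 216.82]
side 73 x 443.3171477633939 y range [282.72 339.85] mid 311.4299360355259 zmax 352.51208473262056 zmin 296.2367898000332 yaw -4.321205485636178 tilt x/z deg -0.4394438764765849
top 120 x 444.2054780664677 y range [285.63 340.54] mid 313.03499953836575 zmax 353.99547864660593 zmin 296.6281513927812 yaw -3.7430988119720907 tilt x/z deg 1.2577398889601208
end err mm [-0.   0.1  0. ] deg 0.0 maxT 0.58 maxRnorm 0.0
[[0.06,0.58,0.08,0,0,0,1],[0.06,0.58,0.08,0,0,0,1],[0.06,0.58,0.08,0,0,0,1],[0.06,0.58,0.08,0,0,0,1],[0.06,0.58,0.08,0,0,0,1],[0.06,0.58,0.08,0,0,0,1],[0.06,0.58,0.08,0,0,0,1],[0.05,0.58,0.08,0,0,0,1],[0.06,0.58,0.08,0,0,0,1],[0.05,0.58,0.08,0,0,0,1],[0.06,0.58,0.08,0,0,0,1],[0.05,0.58,0.08,0,0,0,1],[0.06,0.58,0.08,0,0,0,1],[0.05,0.58,0.08,0,0,0,1],[0.06,0.58,0.08,0,0,0,1],[0.05,0.58,0.08,0,0,0,1],[0.06,0.58,0.08,0,0,0,1],[0.05,0.58,0.08,0,0,0,1],[0.06,0.58,0.09,0,0,0,1],[0.05,0.57,0.08,0,0,0,1],[0.06,0.58,0.09,0,0,0,1],[0.05,0.57,0.08,0,0,0,1]]
```

View pics/l_s.png

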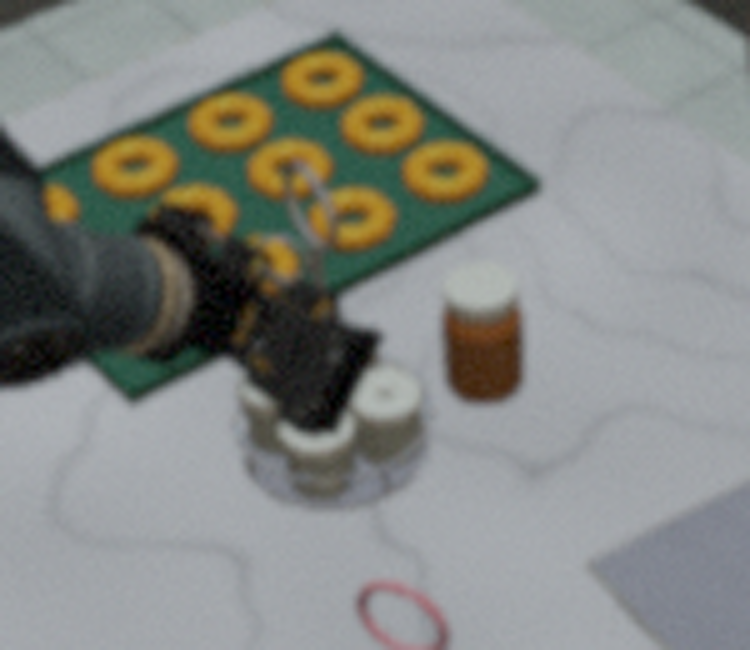

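View pics/l_t.png

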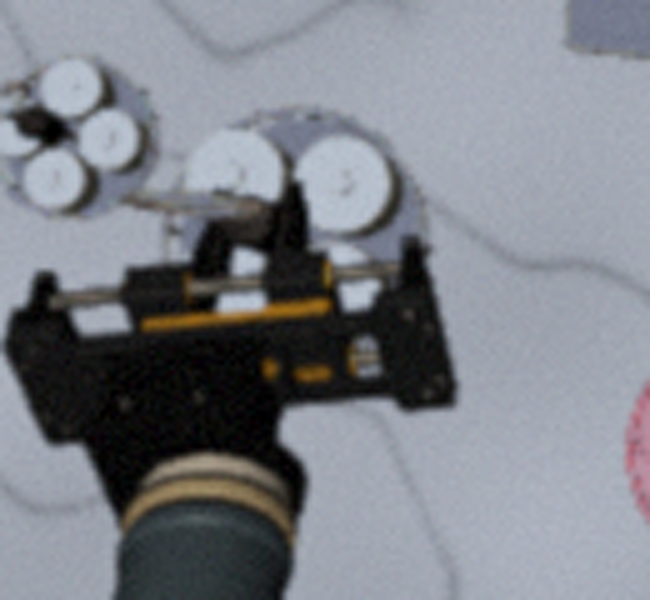

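The caddy is lifted upright with ring tilt ≲1°, and it weighs about 4.3 N, so I expect roughly 28 mm of sink. Next I carry it to the entry point in front of the hook, with soft ramps.

Emit:
send_rows(moves=[[0.02, 0.2, 0.03, 0, 0, 0, 1], [0.04, 0.4, 0.06, 0, 0, 0, 1], [0.06, 0.6, 0.084, 0, 0, 0, 1], [0.06, 0.6, 0.084, 0, 0, 0, 1], [0.06, 0.6, 0.084, 0, 0, 0, 1], [0.06, 0.6, 0.084, 0, 0, 0, 1], [0.06, 0.6, 0.084, 0, 0, 0, 1], [0.06, 0.6, 0.084, 0, 0, 0, 1], [0.06, 0.6, 0.084, 0, 0, 0, 1], [0.06, 0.6, 0.084, 0, 0, 0, 1], [0.06, 0.6, 0.084, 0, 0, 0, 1], [0.06, 0.6, 0.084, 0, 0, 0, 1]])

```text
time_s: 17.65
position: [0.501, 0.1516, 0.2025]
tcp_rot: [[0.639, 0.086, 0.764], [0.055, -0.996, 0.066], [0.767, -0.0, -0.641]]
force: [0.1, -0.1, -4.3]
opening: 0.288
```

Run:
```python
from look import *
s=status.read_state();p,R=s["position"],s["tcp_rot"];g=p-R[:,2]*.019
print(s["time_s"],g*1e3,s["joint_positions"])
plan(p,R,p+np.array([.525,0,.212])-g,R,11,1)
```

```text
qT [  43.   34.  133.  226.   41. -102.] 2.2256404158327524e-27
17.65 [486.51 150.34 214.71] [  4.31  25.34 134.9  179.06  30.35 -89.57]
end err mm [-0.   0.1 -0. ] deg 0.0 maxT 0.56 maxRnorm 0.0
[[0.05,0.56,0.08,0,0,0,1],[0.05,0.56,0.08,0,0,0,1],[0.05,0.56,0.08,0,0,0,1],[0.05,0.56,0.08,0,0,0,1],[0.05,0.55,0.08,0,0,0,1],[0.05,0.56,0.08,0,0,0,1],[0.05,0.55,0.07,0,0,0,1],[0.06,0.56,0.08,0,0,0,1],[0.05,0.55,0.07,0,0,0,1],[0.06,0.56,0.08,0,0,0,1],[0.05,0.55,0.07,0,0,0,1]]
```

Emit:
send_rows(moves=[[0.05, 0.6, 0.08, 0, 0, 0, 1], [0.05, 0.6, 0.08, 0, 0, 0, 1], [0.05, 0.6, 0.08, 0, 0, 0, 1], [0.05, 0.6, 0.08, 0, 0, 0, 1], [0.05, 0.6, 0.08, 0, 0, 0, 1], [0.05, 0.6, 0.08, 0, 0, 0, 1], [0.05, 0.6, 0.08, 0, 0, 0, 1], [0.05, 0.6, 0.08, 0, 0, 0, 1], [0.05, 0.6, 0.08, 0, 0, 0, 1], [0.04, 0.4, 0.06, 0, 0, 0, 1], [0.02, 0.2, 0.03, 0, 0, 0, 1], [0.02, 0.1, 0.02, 0, 0, 0, 1]])

```text
time_s: 19.15
position: [0.5382, 0.002, 0.1993]
tcp_rot: [[0.639, 0.085, 0.764], [0.054, -0.996, 0.065], [0.767, -0.0, -0.641]]
force: [0.3, 0.3, -4.4]
opening: 0.291
```

Run:
```python
from look import *
s,g,cs=sense(8)
ringfit(cs,g[:2],g[2]+.078,g[2]+.15)
crop(cs["side"],"pics/e_s.png",230,130,120,120,5)
crop(cs["top"],"pics/e_t.png",220,110,150,120,5)
print(s["joint_positions"])
# hook rod/tip points
for n,c in cs.items():
    P=cloud(c)
    m=(abs(P[...,0]-.61)<.04)&(abs(P[...,1])<.03)&(P[...,2]>.295)&(P[...,2]<.40)
    q=P[m]; 
    for z0,z1 in((.298,.306),(.306,.316),(.316,.326),(.326,.335),(.335,.36),(.37,.40)):
        w=q[(q[:,2]>z0)&(q[:,2]<z1)]
        if len(w): print(n,z0,len(w),"x",w[:,0].min()*1e3,w[:,0].max()*1e3,"y mean",w[:,1].mean()*1e3)
```

```text
qT [  43.   34.  133.  226.   41. -102.] 2.2256404158327524e-27
t 19.55 F [ 0.01  0.18 -4.29] sd [0.39 0.4  0.54] M [-0.12  1.13  0.01] open 25.245402130137514
grasp mm [523.54   1.44 211.45]
side 94 x 522.3306132868917 y range [-27.44  31.34] mid 1.4987792220406138 zmax 349.40414504709724 zmin 290.0808956084678 yaw -4.220327925601252 tilt x/z deg -1.4284582134699524
top 138 x 524.9448879098786 y range [-23.73  31.48] mid 3.7504449507959405 zmax 348.76022538998654 zmin 290.21380722678157 yaw -4.018454779690408 tilt x/z deg -0.28554062994116386
[-24.62  26.07 134.07 137.28  33.91 -72.49]
side 0.298 1 x 614.5770609841558 614.5770609841558 y mean -2.483087239090964
side 0.306 23 x 598.7579458131073 632.9640136552804 y mean -2.0800728072046173
side 0.316 17 x 589.0853821960883 631.548312594211 y mean -1.4743317537727225
side 0.326 8 x 593.7546191771629 637.3424886499421 y mean -1.2852625222634084
side 0.335 14 x 621.0830275292703 635.02413666026 y mean -4.0688531430015304
side 0.37 21 x 610.0198962696816 616.3816075562441 y mean -2.304173093218049
top 0.306 26 x 606.3617117290405 621.2908690730725 y mean 1.146723466468964
top 0.316 9 x 592.0533863312726 603.6431609485571 y mean 3.0963867140697108
top 0.326 7 x 593.8461063435318 598.8024356421734 y mean 3.063715704652587
```

View pics/e_s.png

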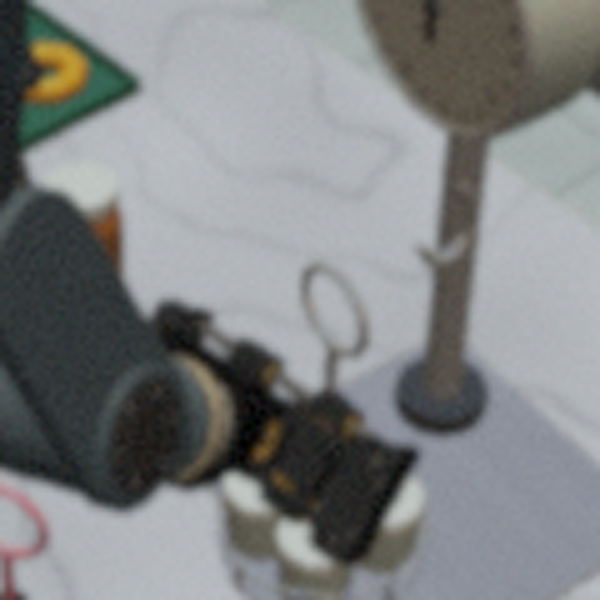

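View pics/e_t.png

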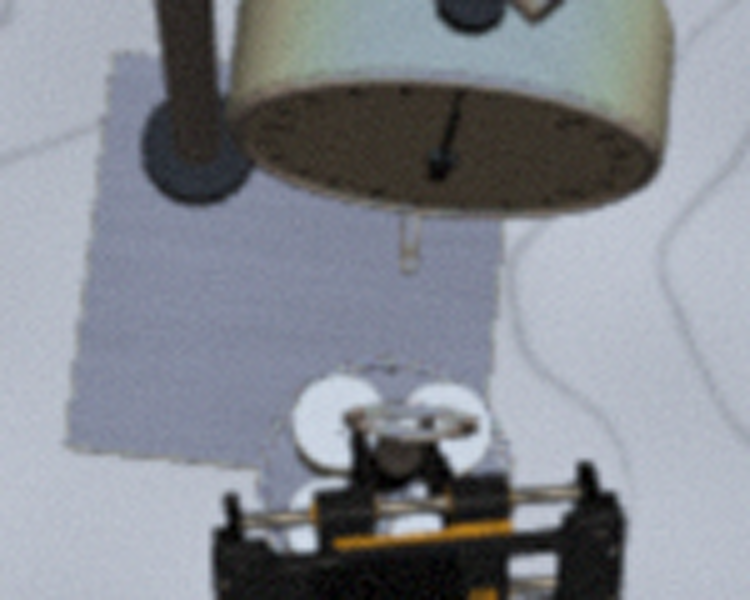

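The side view shows the ring at (335,310), level with the hook at (440,250) and just in front of it. In the top crop the ring's centre is at (415,423) and the hook at (410,250). Both views put the ring 2–3 mm too far to +y, so I correct that and then insert along x.

Run:
```python
from look import *
s=status.read_state();p,R=s["position"],s["tcp_rot"];g=p-R[:,2]*.019
q=[]
d1=np.array([.57,-.001,.212])-g
a,b=plan(p,R,p+d1,R,8,1)
plan(a,R,a+np.array([.045,0,0]),R,10,1)
```

```text
qT [  43.   34.  133.  226.   41. -102.] 2.2256404158327524e-27
end err mm [ 0.  -0.1  0. ] deg 0.0 maxT 0.18 maxRnorm 0.0
[[0.15,0.03,0.18,0,0,0,1],[0.15,0.03,0.17,0,0,0,1],[0.15,0.03,0.18,0,0,0,1],[0.15,0.03,0.17,0,0,0,1],[0.15,0.03,0.18,0,0,0,1],[0.15,0.04,0.17,0,0,0,1],[0.15,0.03,0.18,0,0,0,1],[0.15,0.04,0.17,0,0,0,1]]
end err mm [ 0.1  0.1 -0.1] deg 0.0 maxT 0.14 maxRnorm 0.0
[[0.12,0.02,0.14,0,0,0,1],[0.11,0.01,0.14,0,0,0,1],[0.12,0.02,0.14,0,0,0,1],[0.11,0.01,0.14,0,0,0,1],[0.12,0.02,0.14,0,0,0,1],[0.11,0.01,0.14,0,0,0,1],[0.12,0.02,0.13,0,0,0,1],[0.11,0.01,0.14,0,0,0,1],[0.12,0.02,0.13,0,0,0,1],[0.11,0.01,0.14,0,0,0,1]]
```

Emit:
send_rows(moves=[[0.08, 0.03, 0.09, 0, 0, 0, 1], [0.15, 0.03, 0.18, 0, 0, 0, 1], [0.15, 0.03, 0.17, 0, 0, 0, 1], [0.15, 0.03, 0.18, 0, 0, 0, 1], [0.15, 0.03, 0.17, 0, 0, 0, 1], [0.15, 0.03, 0.18, 0, 0, 0, 1], [0.15, 0.04, 0.17, 0, 0, 0, 1], [0.15, 0.03, 0.18, 0, 0, 0, 1], [0.07, 0.01, 0.08, 0, 0, 0, 1]])

```text
time_s: 20.68
position: [0.5852, -0.0003, 0.2]
tcp_rot: [[0.639, 0.085, 0.765], [0.054, -0.996, 0.065], [0.768, -0.0, -0.641]]
force: [-0.2, -0.7, -4.9]
opening: 0.293
```

Run:
```python
from look import *
s,g,cs=sense(4)
crop(cs["side"],"pics/f_s.png",270,140,80,80,8)
crop(cs["top"],"pics/f_t.png",270,140,60,60,10)
ringfit(cs,g[:2],g[2]+.078,g[2]+.15)
```

```text
qT [  43.   34.  133.  226.   41. -102.] 2.2256404158327524e-27
t 20.875 F [-0.27 -0.5  -4.03] sd [0.24 0.18 0.33] M [-0.13  1.13  0.  ] open 25.272539199088147
grasp mm [569.94  -1.44 211.9 ]
side 93 x 569.1366718458172 y range [-31.7  27.6] mid -2.131090912821876 zmax 349.0708155306261 zmin 290.2957764028388 yaw -4.510408597010845 tilt x/z deg -0.552692101319123
top 137 x 571.0724026811699 y range [-26.63  28.73] mid 0.5663203149605806 zmax 348.75206311968236 zmin 289.99334894742515 yaw -4.134646234981749 tilt x/z deg 0.09589004310832693
```

View pics/f_s.png

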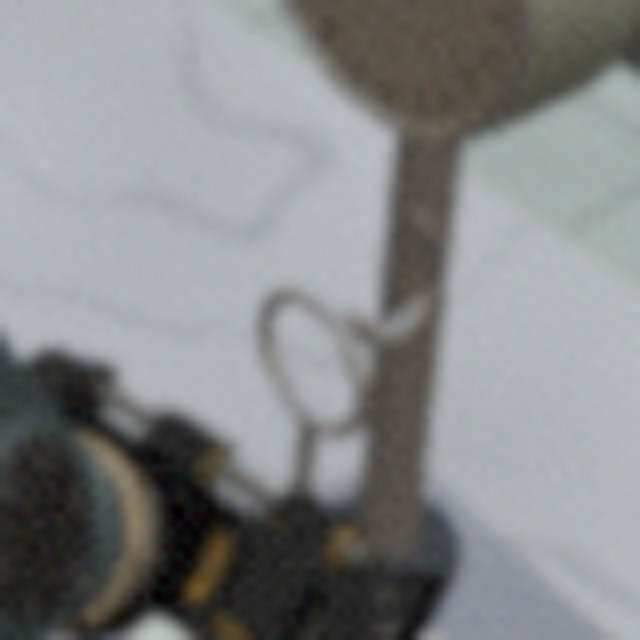

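View pics/f_t.png

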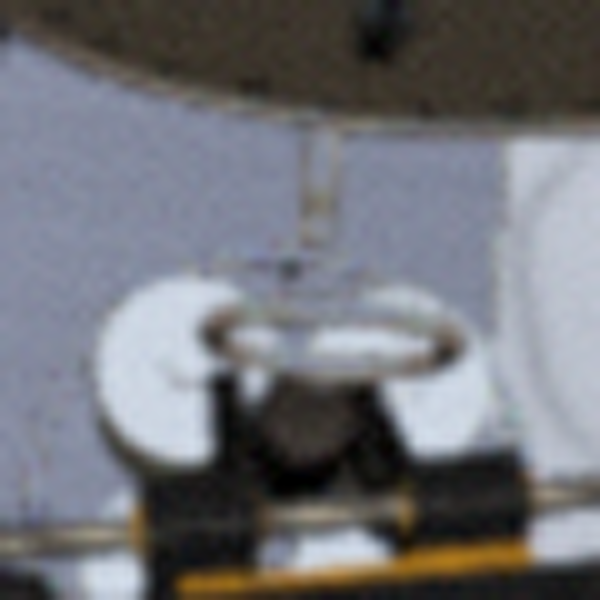

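The hook tip in the side crop at (350,320) lines up with the ring's open middle. I push in another 45 mm along +x.

Emit:
send_rows(moves=[[0.06, 0.01, 0.07, 0, 0, 0, 1], [0.11, 0.01, 0.14, 0, 0, 0, 1], [0.12, 0.02, 0.14, 0, 0, 0, 1], [0.11, 0.01, 0.14, 0, 0, 0, 1], [0.12, 0.02, 0.14, 0, 0, 0, 1], [0.11, 0.01, 0.14, 0, 0, 0, 1], [0.12, 0.02, 0.13, 0, 0, 0, 1], [0.11, 0.01, 0.14, 0, 0, 0, 1], [0.12, 0.02, 0.13, 0, 0, 0, 1], [0.11, 0.01, 0.14, 0, 0, 0, 1], [0.06, 0.01, 0.07, 0, 0, 0, 1]])

```text
time_s: 22.25
position: [0.6301, -0.0002, 0.1999]
tcp_rot: [[0.639, 0.085, 0.765], [0.054, -0.996, 0.066], [0.768, -0.0, -0.641]]
force: [-0.3, -1.1, -4.8]
opening: 0.289
```

Run:
```python
from look import *
s,g,cs=sense(8)
crop(cs["side"],"pics/i_s.png",270,140,80,80,8)
crop(cs["top"],"pics/i_t.png",260,110,90,80,8)
p,R=s["position"],s["tcp_rot"]
plan(p,R,p+np.array([.615-g[0],-.001-g[1],.186-g[2]]),R,12,1)
```

```text
qT [  43.   34.  133.  226.   41. -102.] 2.2256404158327524e-27
t 22.65 F [ 0.09  0.01 -4.51] sd [0.49 0.28 0.73] M [-0.13  1.15  0.  ] open 25.23752710684327
grasp mm [615.06  -1.42 211.93]
end err mm [-0.2  0.1  0. ] deg 0.0 maxT 0.07 maxRnorm 0.0
[[-0.07,0,0.06,0,0,0,1],[-0.07,0,0.05,0,0,0,1],[-0.07,0,0.06,0,0,0,1],[-0.07,0,0.05,0,0,0,1],[-0.06,0,0.06,0,0,0,1],[-0.07,0,0.05,0,0,0,1],[-0.06,0,0.06,0,0,0,1],[-0.07,0,0.05,0,0,0,1],[-0.06,0,0.06,0,0,0,1],[-0.07,-0.01,0.05,0,0,0,1],[-0.06,0,0.06,0,0,0,1],[-0.07,-0.01,0.05,0,0,0,1]]
```

View pics/i_s.png

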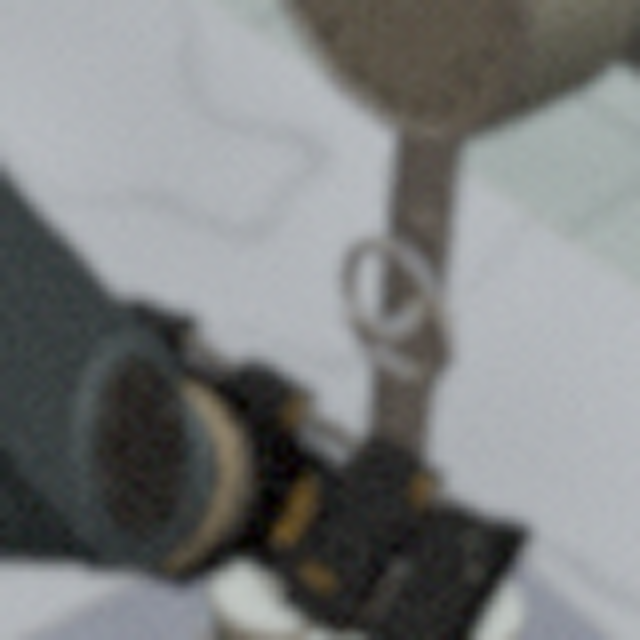

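View pics/i_t.png

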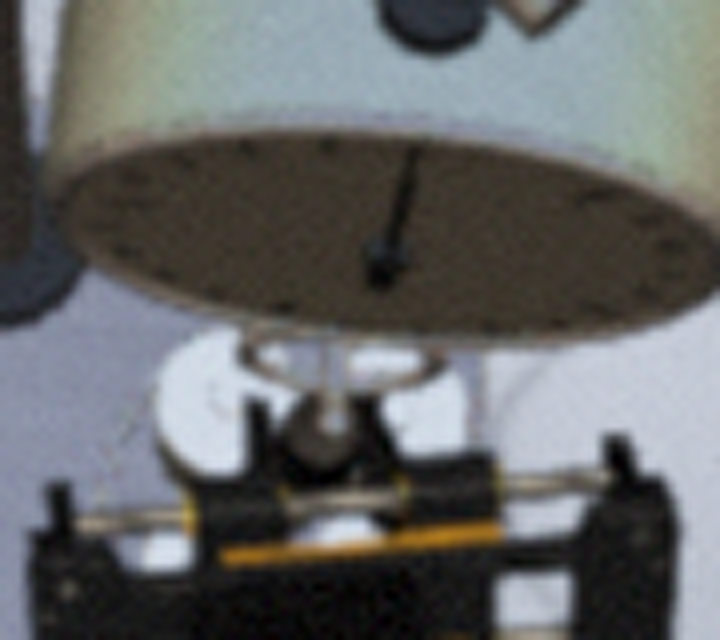

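The ring now surrounds the hook: in the side crop the ring is at (395,295) and the hook tip sticks out of its front at (395,355). There is no contact force yet, so I lower to just above contact.

Emit:
send_rows(moves=[[-0.07, 0, 0.06, 0, 0, 0, 1], [-0.07, 0, 0.05, 0, 0, 0, 1], [-0.07, 0, 0.06, 0, 0, 0, 1], [-0.07, 0, 0.05, 0, 0, 0, 1], [-0.06, 0, 0.06, 0, 0, 0, 1], [-0.07, 0, 0.05, 0, 0, 0, 1], [-0.06, 0, 0.06, 0, 0, 0, 1], [-0.07, 0, 0.05, 0, 0, 0, 1], [-0.06, 0, 0.06, 0, 0, 0, 1], [-0.07, 0, 0.05, 0, 0, 0, 1], [-0.06, 0, 0.06, 0, 0, 0, 1], [-0.07, 0, 0.05, 0, 0, 0, 1]])

```text
time_s: 24.15
position: [0.6297, -0.0002, 0.1738]
tcp_rot: [[0.639, 0.085, 0.765], [0.054, -0.996, 0.065], [0.767, -0.0, -0.641]]
force: [0.4, -0.4, -4.9]
opening: 0.291
```

Run:
```python
from look import *
s,g,cs=sense(6)
crop(cs["side"],"pics/j_s.png",270,140,80,80,8)
print(s["tcp_rot"][:,0],s["tcp_rot"][:,2])
```

```text
qT [  43.   34.  133.  226.   41. -102.] 2.2256404158327524e-27
t 24.45 F [ 0.3   0.37 -4.68] sd [0.59 0.32 0.29] M [-0.12  1.14 -0.02] open 25.193723852984782
grasp mm [615.14  -1.45 186.15]
[0.64 0.05 0.77] [ 0.76  0.07 -0.64]
```

View pics/j_s.png

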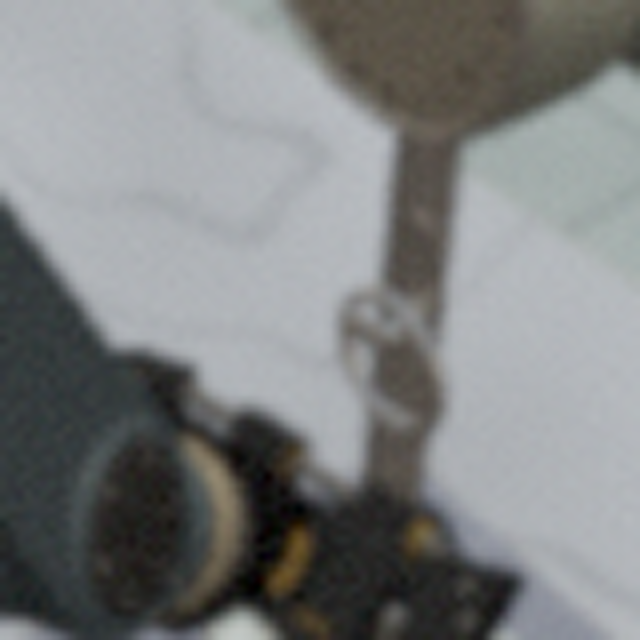

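Emit:
send_rows(moves=[[-0.031, 0, 0.026, 0, 0, 0, 1], [-0.031, 0, 0.026, 0, 0, 0, 1], [-0.031, 0, 0.026, 0, 0, 0, 1], [-0.031, 0, 0.026, 0, 0, 0, 1], [-0.031, 0, 0.026, 0, 0, 0, 1], [-0.031, 0, 0.026, 0, 0, 0, 1], [-0.031, 0, 0.026, 0, 0, 0, 1], [-0.031, 0, 0.026, 0, 0, 0, 1], [-0.031, 0, 0.026, 0, 0, 0, 1], [-0.031, 0, 0.026, 0, 0, 0, 1], [-0.031, 0, 0.026, 0, 0, 0, 1], [-0.031, 0, 0.026, 0, 0, 0, 1]])

```text
time_s: 25.95
position: [0.6298, -0.0002, 0.1618]
tcp_rot: [[0.639, 0.085, 0.765], [0.054, -0.996, 0.065], [0.768, -0.0, -0.641]]
force: [0.6, 0.3, -3.1]
opening: 0.29
```

Run:
```python
from look import *
s,g,cs=sense(10)
crop(cs["side"],"pics/k_s.png",270,140,80,80,8)
```

```text
qT [  43.   34.  133.  226.   41. -102.] 2.2256404158327524e-27
t 26.45 F [-0.08 -0.2  -3.34] sd [0.42 0.41 0.44] M [-0.12  1.03 -0.01] open 25.357155183700108
grasp mm [615.15  -1.46 174.02]
```

Contact came at g ≈ 180.5 mm as predicted, and 1 N is already on the hook with negligible side force. I continue slowly.

Emit:
send_rows(moves=[[-0.031, 0, 0.026, 0, 0, 0, 1], [-0.031, 0, 0.026, 0, 0, 0, 1], [-0.031, 0, 0.026, 0, 0, 0, 1], [-0.031, 0, 0.026, 0, 0, 0, 1], [-0.031, 0, 0.026, 0, 0, 0, 1], [-0.031, 0, 0.026, 0, 0, 0, 1], [-0.031, 0, 0.026, 0, 0, 0, 1], [-0.031, 0, 0.026, 0, 0, 0, 1], [-0.031, 0, 0.026, 0, 0, 0, 1], [-0.031, 0, 0.026, 0, 0, 0, 1], [-0.031, 0, 0.026, 0, 0, 0, 1], [-0.031, 0, 0.026, 0, 0, 0, 1]])

```text
time_s: 27.95
position: [0.6298, -0.0002, 0.1497]
tcp_rot: [[0.639, 0.085, 0.765], [0.054, -0.996, 0.065], [0.768, -0.0, -0.641]]
force: [0.1, 0.0, -1.2]
opening: 0.286
```

Run:
```python
from look import *
s,g,cs=sense(20)
crop(cs["side"],"pics/m_s.png",270,90,100,150,5)
```

```text
qT [  43.   34.  133.  226.   41. -102.] 2.2256404158327524e-27
t 28.95 F [-0.05 -0.09 -1.5 ] sd [0.6  0.46 0.55] M [-0.11  0.79 -0.02] open 25.32127192383675
grasp mm [615.14  -1.44 161.81]
```

View pics/m_s.png

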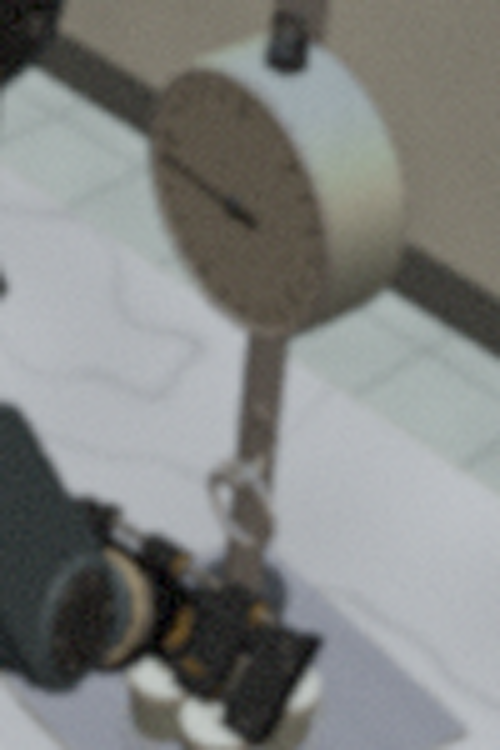

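Now −1.5 N remains at g = 161.8 mm, and the slope of 0.151 N/mm matches the spring. About 10 mm remain, so I finish slowly and then average many readings.

Emit:
send_rows(moves=[[-0.031, 0, 0.026, 0, 0, 0, 1], [-0.031, 0, 0.026, 0, 0, 0, 1], [-0.031, 0, 0.026, 0, 0, 0, 1], [-0.031, 0, 0.026, 0, 0, 0, 1], [-0.031, 0, 0.026, 0, 0, 0, 1], [-0.031, 0, 0.026, 0, 0, 0, 1], [-0.031, 0, 0.026, 0, 0, 0, 1], [-0.031, 0, 0.026, 0, 0, 0, 1], [-0.0155, 0, 0.013, 0, 0, 0, 1], [-0.0155, 0, 0.013, 0, 0, 0, 1], [-0.0155, 0, 0.013, 0, 0, 0, 1], [-0.0155, 0, 0.013, 0, 0, 0, 1]])

```text
time_s: 30.45
position: [0.6297, -0.0002, 0.1395]
tcp_rot: [[0.639, 0.085, 0.765], [0.054, -0.996, 0.065], [0.768, -0.0, -0.641]]
force: [-0.1, -0.5, -0.9]
opening: 0.291
```

Run:
```python
from look import *
s,g,cs=sense(50)
```

```text
qT [  43.   34.  133.  226.   41. -102.] 2.2256404158327524e-27
t 32.95 F [ 0.07 -0.13 -0.01] sd [0.46 0.48 0.42] M [-0.08  0.6  -0.02] open 25.238135731346386
grasp mm [615.16  -1.43 151.68]
```

The force in the hand reads −0.01 ± 0.06 N. The moment is back to its gripped, unloaded value (0.60 vs 0.62), and 29 mm of sink corresponds to 4.35 N, which matches the weight measured in the air. The hook carries everything, so I open gently.

Emit:
send_rows(moves=[[0, 0, 0, 0, 0, 0, 0.4], [0, 0, 0, 0, 0, 0, 0.35], [0, 0, 0, 0, 0, 0, 0.3], [0, 0, 0, 0, 0, 0, 0.25], [0, 0, 0, 0, 0, 0, 0.2], [0, 0, 0, 0, 0, 0, 0.1], [0, 0, 0, 0, 0, 0, 0]])

```text
time_s: 33.83
position: [0.6297, -0.0002, 0.1395]
tcp_rot: [[0.639, 0.085, 0.765], [0.054, -0.996, 0.065], [0.767, -0.0, -0.641]]
force: [-0.2, -0.4, 0.5]
opening: 0.475
```

Run:
```python
from look import *
s,g,cs=sense(6)
crop(cs["side"],"pics/r_s.png",270,90,100,150,5)
crop(cs["top"],"pics/r_t.png",250,100,100,100,6)
```

```text
qT [  43.   34.  133.  226.   41. -102.] 2.2256404158327524e-27
t 34.125 F [-0.26 -0.12 -0.12] sd [0.43 0.53 0.43] M [-0.07  0.61 -0.02] open 43.30353114025308
grasp mm [615.16  -1.43 151.69]
```

View pics/r_s.png

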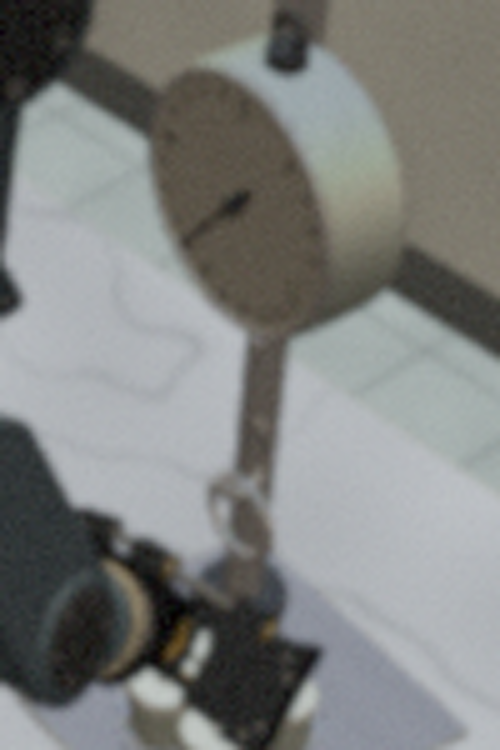

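View pics/r_t.png

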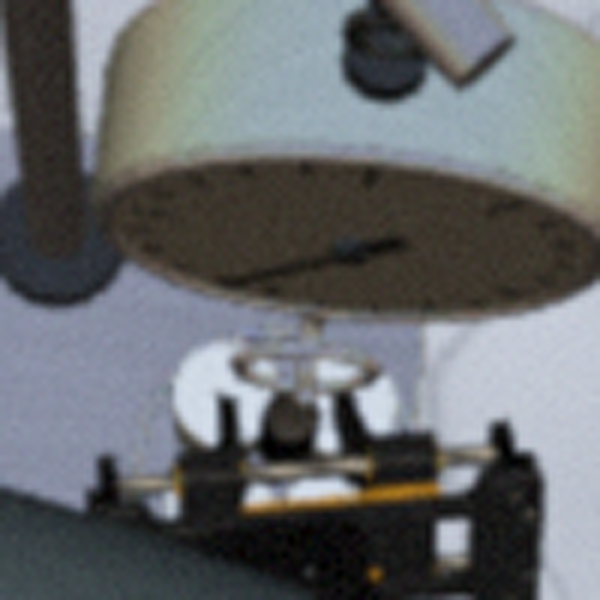

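The dial pointer has moved to about 140° in the side crop at (185,245). The sleeve at (290,420) in the top crop hangs free between the fingers at (228,420) and (350,415). Now I open fully and back off along the tool axis.

Emit:
send_rows(moves=[[0, 0, 0, 0, 0, 0, -0.4], [0, 0, 0, 0, 0, 0, -0.8], [0, 0, 0, 0, 0, 0, -1], [0, 0, 0, 0, 0, 0, -1], [0, 0, -0.1, 0, 0, 0, -1], [0, 0, -0.2, 0, 0, 0, -1], [0, 0, -0.3, 0, 0, 0, -1], [0, 0, -0.3, 0, 0, 0, -1], [0, 0, -0.3, 0, 0, 0, -1], [0, 0, -0.4, 0, 0, 0, -1], [0, 0, -0.4, 0, 0, 0, -1], [0, 0, -0.4, 0, 0, 0, -1]])

```text
time_s: 35.62
position: [0.5833, -0.0041, 0.1785]
tcp_rot: [[0.639, 0.085, 0.765], [0.054, -0.996, 0.065], [0.767, -0.0, -0.641]]
force: [0.3, -0.0, 0.3]
opening: 1.001
```

Emit:
send_rows(moves=[[0, 0, -0.4, 0, 0, 0, -1], [0, 0, -0.4, 0, 0, 0, -1], [0, 0, -0.4, 0, 0, 0, -1], [0, 0, -0.4, 0, 0, 0, -1], [0, 0, -0.4, 0, 0, 0, -1], [0, 0, -0.4, 0, 0, 0, -1], [0, 0, -0.3, 0, 0, 0, -1], [0, 0, -0.2, 0, 0, 0, -1], [0, 0, 0, 0, 0, 0, -1], [0, 0, 0, 0, 0, 0, -1]])

```text
time_s: 36.88
position: [0.5286, -0.009, 0.2244]
tcp_rot: [[0.639, 0.085, 0.765], [0.054, -0.996, 0.065], [0.767, -0.0, -0.641]]
force: [0.2, 0.1, 0.3]
opening: 0.999
```

Run:
```python
from look import *
s,g,c1=sense(4)
def cad(cs):
    for n,c in cs.items():
        P=cloud(c);m=(abs(P[...,0]-.615)<.02)&(abs(P[...,1])<.045)&(P[...,2]>.225)&(P[...,2]<.30); q=P[m]
        print(n,len(q),"ring x",np.median(q[:,0])*1e3,"y",np.percentile(q[:,1],[3,97])*1e3,"zmax",q[:,2].max()*1e3)
cad(c1)
s,g,c2=sense(16); cad(c2)
d=abs(c1["side"]["img"].astype(int)-c2["side"]["img"])[100:260,250:380].mean(); print("diff",d)
for n,c in c2.items(): cv2.imwrite(f"pics/fin_{n}.png",c["img"][:,:,::-1])
crop(c2["side"],"pics/fin_sc.png",260,90,110,150,4)
for n,c in c2.items():
    P=cloud(c)
    for nm in("bowl","bell","jar"):
        for r in models.masks_of(n,nm)[:1]:
            Q=P[r["mask"]];Q=Q[~np.isnan(Q[:,0])]; print(n,nm,np.percentile(Q,5,0)*1e3,np.percentile(Q,95,0)*1e3)
```

```text
qT [  43.   34.  133.  226.   41. -102.] 2.2256404158327524e-27
t 37.075 F [ 0.17 -0.06 -0.09] sd [0.24 0.36 0.33] M [-0.09  0.6  -0.01] open 87.39705250539848
grasp mm [513.97 -10.06 236.46]
side 111 ring x 614.0003441217553 y [-29.17  26.07] zmax 299.7156907578028
top 149 ring x 615.9169327718213 y [-26.21  27.81] zmax 298.7275010647761
t 37.875 F [ 0.23 -0.02 -0.05] sd [0.38 0.51 0.33] M [-0.09  0.6  -0.01] open 87.12611123103308
grasp mm [513.82 -10.09 236.64]
side 110 ring x 613.30270372664 y [-30.23  25.94] zmax 299.68917502978167
top 153 ring x 616.0684703836195 y [-26.14  27.71] zmax 299.96043597732927
diff 1.8384615384615384
side bowl [ 422.77 -376.52    2.3 ] [ 538.66 -257.31   60.27]
side bell [ 631.14 -351.47    5.22] [ 683.39 -293.9    49.91]
side jar [622.13 362.23   1.12] [730.16 483.73 104.43]
top bowl [ 416.33 -385.44    2.41] [ 538.21 -269.42   59.8 ]
top bell [ 636.98 -337.51    9.58] [ 695.07 -281.04   50.56]
top jar [608.52 364.62  16.68] [659.78 414.16 104.21]
```

View pics/fin_side.png

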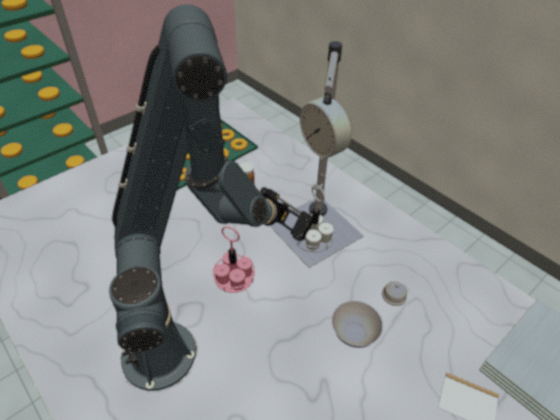

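View pics/fin_top.png

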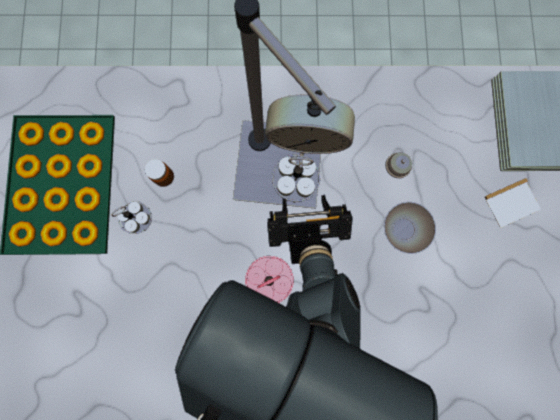

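View pics/fin_sc.png

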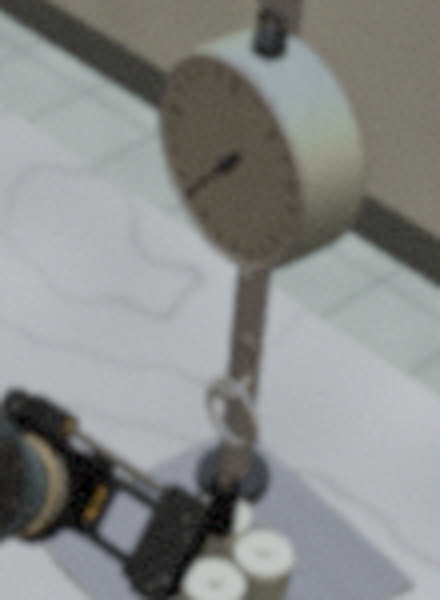

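The caddy hangs still: two readings 0.8 s apart agree within 1 mm. The hand is clear, and the bowl, bell, jar and look-alikes are where they were. Handing in.

```bash
python3 -c "
from rig import bot
print(bot.hand_in())"
```

```text
the job is handed in; nothing more can be done
None
```

The caddy is hanging still by its ring on the scale's hook. I handed the job in at about 38 s on the robot's clock, with the gripper open and backed off.

**What I did:** I took the larger steel caddy by its sleeve, leaning 50°, and kept it upright within about 1°. I brought the ring over the hook tip, then lowered it at about 8 mm/s onto the spring.

**Weight:** The spring took up about 29 mm, which means about 4.35 N (roughly 0.44 kg). That matches the 4.3–4.5 N I felt while carrying it.

**Release:** I opened the hand only once it read −0.01 ± 0.06 N.

**Last checks:**
- **Caddy:** The ring position agreed within about 1 mm over 0.8 s.
- **Hand:** It felt no load.
- **Bowl and bell:** They measure where they were at the start, within a few millimetres of measuring noise.
- **Jar:** Unmoved in the top view. The side-view mask of it was off because the arm partly hid it.
- **Look-alikes:** They appear unmoved in the pictures; I did not measure them.

**What went wrong:** My first two pre-grasp poses stopped at joint 4's limit, short of where I wanted. I worked out the arm's geometry from its logged states and swung the wrist round to the other side, which cost about 6 s and touched nothing. The two cameras also differed by 2–3 mm sideways, so I placed the ring relative to the hook within each view.

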